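# Clamp a decorated disc in the craft press with the tommy bar

## Task

Take the orange-handled bar from its cradle and use it in the holes of the press's brass collar, moving it from hole to hole, to turn the collar counter-clockwise (seen from above) until the platen clamps the disc firmly: stop soon after you feel the turning get stiffer, and do not crush the disc. Then lay the bar back in its cradle as it was, and leave the other things on the table alone.

Things in the scene. Friction and masses are not known exactly. Their poses are not given: they have to be found in the camera images.
- press: Fixed three-column craft press: round bamboo base 230 mm across, blue three-armed crosshead, its top 135 mm above the table. Origin: centre of the base's underside, on the screw's vertical axis. Steel columns stand 85 mm from the axis at +90, -30 and -150 degrees from the press's x axis; their 24 mm dark nuts reach from 135 to 163 mm high and block a bar that sticks out of the collar.
- gap (a point): Middle of the gap between two columns where the bar is worked, 85 mm from the axis in the press's -y direction (towards the robot's right), at hole height (151 mm). In this gap the bar can swing about 45 degrees to either side before it meets a column, so one swing is not enough.
- collar: Brass collar on top of the crosshead, 96 mm across, 32 mm high. Turns in place about the vertical axis; does not rise; stays where it is left. Origin: on the axis at its underside, 135 mm high. Six radial holes 12 x 12 mm, 30 mm deep, centres 151 mm above the table, at 0, 60, .. 300 degrees from its own x axis. At the start one lies within 12 degrees of -120 degrees in the press's frame.
- seat (a point): Fixed point on the axis at the crosshead's top, where the collar sits. The steel screw through the collar does not turn: the collar turned counter-clockwise (from above) lowers screw and platen by 9.5 mm per radian, clockwise raises them. Free turning takes a steady 0.9 N m of friction, about 8 N at the middle of the bar's handle.
- throat (a point): Fixed point on the axis, 90 mm high, where the cork-faced steel platen (100 mm across) hangs on the screw by a stiff spring, 12 to 20 mm above the disc at the start (not measured). After touching, clamping grows about 20 N per mm of screw travel and the turning torque 1.8 N m per radian. Firm is 25 to 90 N: aim at 50 N, about 0.3 rad and 0.45 N m past touching. Over 120 N crushes.
- disc: Decorated round wooden disc, red, yellow and green edge, 112 mm across and 12 mm thick, lying loose on a packing board under the platen. Origin: centre of its underside. The board's height differs from job to job.
- bar: Steel rod 10 mm thick with round ends, 155 mm long, with an orange square handle 18 x 18 x 70 mm on it, 0.14 to 0.23 kg. Origin: middle of the handle; x runs along the rod to the long end (tip 95 mm from the origin, short end 60 mm behind it). It starts in the cradle with the handle's middle 47 mm above the table. Pushed fully home in a hole, the origin is 113 mm from the collar's axis.
- bar_tip (a point): The end of the bar's long side, on its axis; the end that goes into the collar's holes.
- cradle: Fixed bamboo cradle: base 170 x 62 x 12 mm with two 10 mm thick V-notched posts up to about 55 mm high, 49 mm behind and 58 mm ahead of its middle; the rod lies in the notches with the handle between them. Origin: centre of its underside; x along the bar, to where its tip points.
- cradle_rest (a point): Where the bar's origin lies when it rests in the cradle, 47 mm above the table.
- brush: Paint brush, 200 mm, lying on the table; leave alone.
- paint_pot_a: Paint pot with yellow cap, 48 mm across, 55 mm high; leave alone.
- paint_pot_b: Paint pot with red cap, same size; leave alone.
- paint_pot_c: Paint pot with blue cap, same size; leave alone.
- spare_disc: Finished painted disc, 112 mm across, 10 mm thick, lying flat; leave alone.
- varnish: Tin, 60 mm across, 120 mm high; leave alone.
- mallet: Hammer, 220 mm, lying on the table; leave alone.
There are look-alikes about, which are no part of the job. Leave any pink look-alike of the cradle alone. There is more than one size of the bar; the one meant has the size given above.

How it is judged:
By the outcome, as a careful person would: the job done as asked, in the order asked, and still so for the second after the job is handed in, with the robot touching nothing.
It also fails if it takes over 67 s, if anything falls off the work surface, if the arm or the gripper's body presses on something with over 40 N, if the wrist force passes 120 N, or if a joint passes its speed limit or range.

## Robot

A 7-joint arm with a two-finger parallel gripper is mounted at the origin on the work surface. World frame = base frame: x ahead of the robot, y to its left, z up, the work surface at z = 0. Lengths are in m, angles in degrees, forces in N, time in s.
With the tool pointing down it reaches from about 0.4 to 0.875 m from the base axis. Payload 6.5 kg.
Tool frame: the origin (TCP) lies between the finger pads; the fingertips stand 14 mm ahead of it and the grasp point (between the pads) lies 5 mm behind it (r.tcp_to_tips is the distance from the TCP to the fingertips, in m); y points along the fingers, x is the direction in which the jaws open and shut, and the axes are right-handed (so a half turn about y gives the same grasp; the last joint's range is limited). The gripper opens to 85 mm and grips with 20 to 120 N. Pads are 22 mm wide; open, the fingers measure 114 mm over their backs; the gripper's body (76 mm by 85 mm) begins 54 mm behind the grasp point. The pads swing forward as they close: fully open they stand 13 mm farther back than shut.
Start: joints at [-68.308, 30.733, -0.252, 88.115, 0.149, 61.152, -4.079], TCP at [0.28, 0.587, 0.245] pointing down, gripper open.
Joint ranges: [-154.64, 154.64], [-21.42, 123.67], [-72.66, 72.17], [13.99, 137.28], [-74.86, 254.86], [10.95, 109.41], [-158.01, 158.01]. Speed limits (degrees/s): [136.94, 136.94, 180, 180, 180, 180, 180].

## Interface

Orientations are given as [roll, pitch, yaw] about the fixed x, y, z axes, in that order (R = Rz(yaw) Ry(pitch) Rx(roll)).
In Python, from plant import r gives the robot as it stands.
- The arm moves only by the tool apply_moves, never from a script. Its arguments are lists of equal length, an entry for each row: "rot": the turn, a rotation vector about the tool's x, y, z in degrees, a list of three; "linear": the shift along the tool's x, y, z in cm, a list of three; "hand": the gripper command: -1 is shut, 1 is fully open, values between are in proportion. A call has 1 to 5 rows; each row shifts and turns the commanded pose from where the row before left it, along the tool's axes as they then stand; what a row does not reach is not made up. A row lasts 1/10 s, in which the tool goes at most 50 mm and 8.59 degrees, less where a joint would pass 70% of its speed; a pose out of reach is approached as far as the arm can. A call is refused whole if a number of a shift passes 5 or a number of a turn 8.59, either way. A call with a gripper value outside its range is refused whole. The fingers move at their own pace and stop on an object; "squeeze" is the grip in N (left out, the last holds). Time passes only in rows, so rows that do not move let the fingers close. It gives the time, the measured TCP pose, the force and the opening at its end, in the units of the state.
- r.state(): the state, without advancing time (a new reading comes with each control period).
- r.read_camera(name): name is "scene" or "top" or "wrist"; returns (picture, depth): 480x640x3 uint8, red, green, blue; 480x640 float32, m along the optical axis (not along the pixel's ray), 0 where there is no reading.
- r.calibration(name): a dict with "fx", "fy", "cx", "cy" (pixels), "extrinsics" (4x4, takes a point from camera to world coordinates). Camera axes: x right, y down, z forward; pixel columns grow to the right and rows downward; lengths in m; the calibration is good to about 2 mm. A picture is of the moment at which its call begins: read the wrist's pose just before it. calibration takes no time and is no camera call; for the wrist camera it gives the pose at the moment of the call.
- r.close_job(): hands the job in, once; it reports no verdict.
The state is a dict: "time": time; "joint_pos": joint angles; "qd": joint speeds; "effort": joint torques, N m; "eef_pos": TCP position; "ee_rot": TCP orientation; "ft_force": force on the tool from outside, world axes, zero at the start; "moment": the same for the moment, N m; "grip_width": opening from 0.0 (shut) to 1.0 (fully open).
Only numpy, scipy, OpenCV 4.12 (cv2) and the standard library are available. Lean on these libraries where they do the work, as an engineer would, in place of code of your own. Each camera call takes 0.05 s, during which the arm holds its last target.

## Working session

There is one attempt and no reset: what is moved stays moved. The work goes in short steps, Python scripts to look and compute and a tool call to move; the robot and the scene stay as the last step left them, time stands still between calls to the robot, and variables do not carry over. Pictures are saved under pics/ and viewed, and the job is handed in when it is done.

Besides the shell and the picture viewer there is one more tool, called after "Emit:" as a command line: name --argument value ..., lists and objects as JSON in quotes. apply_moves: Moves the arm, as the interface text tells. Its arguments: {"type":"object","properties":{"rot":{"type":"array","items":{"type":"array","items":{"type":"number"}}},"linear":{"type":"array","items":{"type":"array","items":{"type":"number"}}},"hand":{"type":"array","items":{"type":"number"}},"squeeze":{"type":"number"}},"required":["rot","linear","hand"]}

```bash
ls; mkdir -p pics; python3 - <<'E'
from plant import r
import cv2,json
print(r.state())
for n in ["scene","top"]:
    p,d=r.read_camera(n)
    cv2.imwrite(f"pics/{n}0.png",p[:,:,::-1])
    import numpy as np
    np.save(f"pics/{n}0.npy",d)
    c=r.calibration(n); print(n,c)
    np.save(f"pics/{n}0_c.npy",c,allow_pickle=True)
E
```

```text
pics
{'time': 0.0, 'joint_pos': array([-68.30824107,  30.77913236,  -0.25368027,  88.17058997,
         0.1487925 ,  61.15239884,  -4.07823945]), 'qd': array([-0.0199803 , -0.08251355, -0.05421586,  0.0535324 ,  0.05115504,
       -0.07011874, -0.0940569 ]), 'effort': array([-1.01500843e-04, -5.83403707e+01,  1.04870472e+00, -2.59103501e+01,
        1.22911923e-02,  9.65000916e-03, -8.44222484e-06]), 'eef_pos': array([0.27943311, 0.5861923 , 0.24439542]), 'ee_rot': array([-90.00762339,   0.10150778,  64.51996456]), 'ft_force': array([ 0.33516537, -0.33711353,  0.18095987]), 'moment': array([-0.01850717, -0.0004181 ,  0.00210494]), 'grip_width': 1.0046290800408115}
scene {'fx': 452.4997742957469, 'fy': 452.4997742957469, 'cx': 313.5426400182193, 'cy': 236.16466391973927, 'extrinsics': array([[ 0.88754949,  0.38458153, -0.25367884,  0.77901378],
       [ 0.46040839, -0.72039724,  0.51870215, -0.58901141],
       [ 0.01673373, -0.5771697 , -0.81645277,  1.00149086],
       [ 0.        ,  0.        ,  0.        ,  1.        ]])}
top {'fx': 589.9591589863189, 'fy': 589.9591589863189, 'cx': 325.12630213938985, 'cy': 231.57017996885588, 'extrinsics': array([[-0.00987517, -0.98904036,  0.14731478,  0.26790111],
       [-0.99985689,  0.00774277, -0.01504158, -0.02188778],
       [ 0.01373611, -0.14744223, -0.98897528,  1.47503478],
       [ 0.        ,  0.        ,  0.        ,  1.        ]])}
```

View pics/scene0.png

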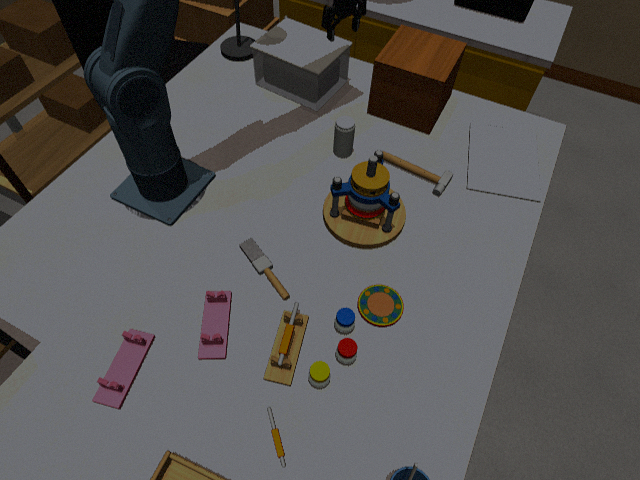

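View pics/top0.png

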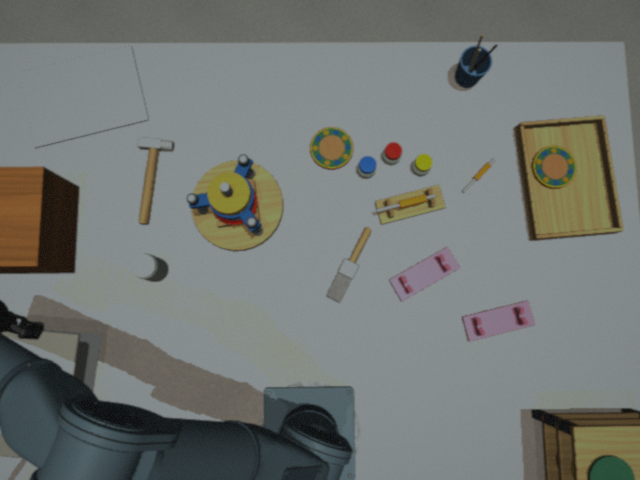

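Bar candidates in the top view are the rod in the bamboo cradle at (405,203) and a smaller loose rod at (478,175). The pink cradles are at (424,273) and (498,320). I choose the rod in the bamboo cradle and will check its size in a crop.

```bash
cat > h.py <<'E'
import numpy as np,cv2
def load(n): return cv2.imread(f"pics/{n}.png"),np.load(f"pics/{n}.npy"),np.load(f"pics/{n}_c.npy",allow_pickle=True).item()
def pt(c,u,v,z=None,d=None):
    E=c["extrinsics"]; ray=np.array([(u-c["cx"])/c["fx"],(v-c["cy"])/c["fy"],1.])
    if d is not None: return E[:3,:3]@(ray*d)+E[:3,3]
    w=E[:3,:3]@ray; return E[:3,3]+w*(z-E[2,3])/w[2]
def proj(c,P):
    E=c["extrinsics"]; q=E[:3,:3].T@(np.array(P)-E[:3,3]); return np.array([c["fx"]*q[0]/q[2]+c["cx"],c["fy"]*q[1]/q[2]+c["cy"]])
def crop(im,u0,v0,w,h,k,name):
    cv2.imwrite(name,cv2.resize(im[v0:v0+h,u0:u0+w],None,fx=k,fy=k,interpolation=cv2.INTER_CUBIC))
E
python3 - <<'E'
from h import *
a,da,ca=load("top0")
b,db,cb=load("scene0")
crop(a,360,140,150,110,5,"pics/c1.png")
crop(a,180,140,120,120,5,"pics/c2.png")
crop(b,310,130,110,120,5,"pics/c3.png")
crop(b,255,290,70,100,6,"pics/c4.png")
E
```

```text
(no output)
```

View pics/c1.png

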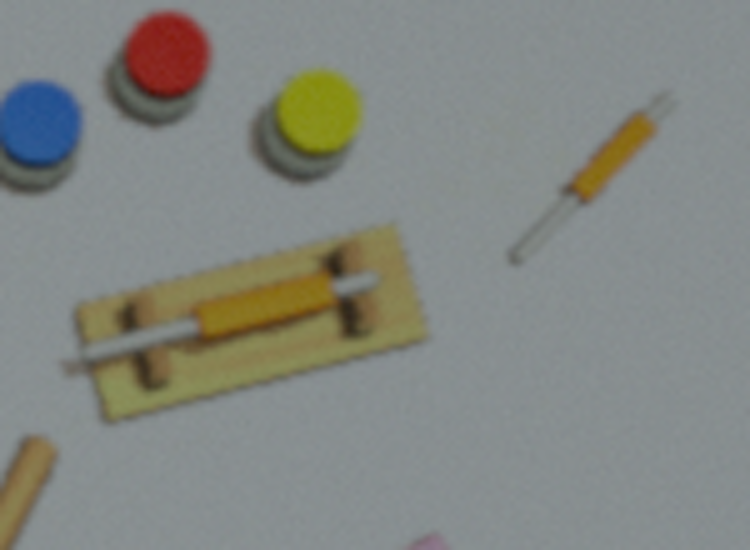

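View pics/c2.png

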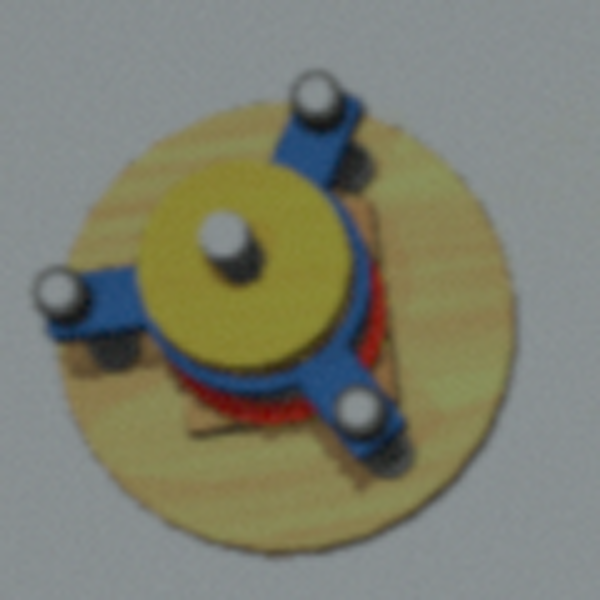

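View pics/c3.png

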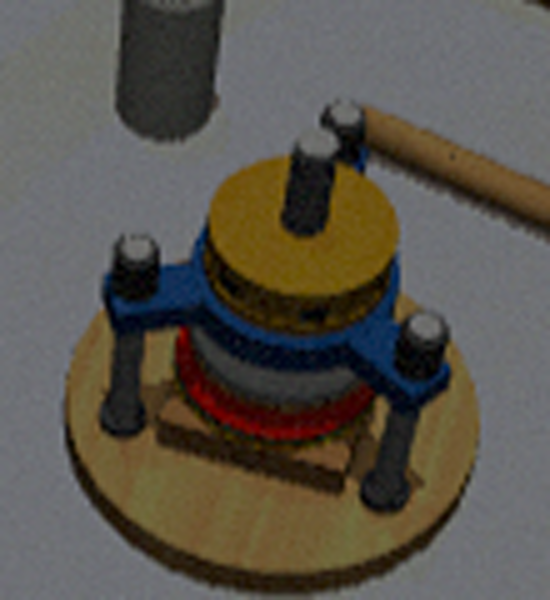

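View pics/c4.png

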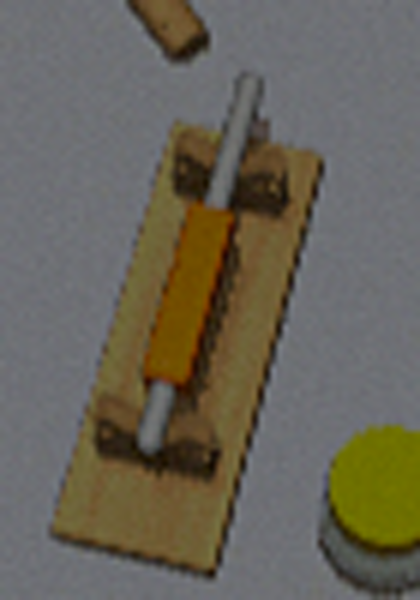

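```bash
python3 - <<'E'
from h import *
a,da,ca=load("top0"); b,db,cb=load("scene0")
T=lambda u,v,z:pt(ca,180+u/5,140+v/5,z)
S=lambda u,v,z:pt(cb,310+u/5,130+v/5,z)
np.set_printoptions(precision=4,suppress=True)
def crosshead(N):
    N=np.array(N); c=N.mean(0); ang=[np.degrees(np.arctan2(*(n-c)[1::-1])) for n in N]; print("centre",c,"r",[np.linalg.norm(n-c) for n in N],"ang",ang); return c
crosshead([T(318,97,.163),T(60,292,.163),T(360,410,.163)])
crosshead([S(139,245,.163),S(343,110,.163),S(426,327,.163)])
C=lambda u,v,z:pt(ca,360+u/5,140+v/5,z)
tip=C(65,366,.047);se=C(378,279,.047);print("bar top",tip,se,np.linalg.norm(tip-se))
h1=C(197,325,.056);h2=C(334,291,.056);print("handle",h1,h2,(h1+h2)/2,np.linalg.norm(h1-h2),np.degrees(np.arctan2(*(h1-h2)[1::-1])))
D=lambda u,v,z:pt(cb,255+u/6,290+v/6,z)
tip=D(249,75,.047);se=D(151,448,.047);print("bar scn",tip,se,np.linalg.norm(tip-se),(tip-se))
h1=D(210,206,.056);h2=D(166,382,.056);print("handle",h1,h2,(h1+h2)/2,np.linalg.norm(h1-h2),np.degrees(np.arctan2(*(h1-h2)[1::-1])))
for u,v in [(232,285),(315,314),(385,270)]: print("hole",S(u,v,.151))
for u,v in [(80,305),(107,420),(397,226),(428,337)]: print("cradle corner top",C(u,v,.012))
s=C(513,258,.007),C(672,98,.007);print("small",np.linalg.norm(s[0]-s[1]),s)
E
```

```text
centre [0.5532 0.1746 0.163 ] r [np.float64(0.08459321167374793), np.float64(0.0845888382647425), np.float64(0.0846788183004976)] ang [np.float64(-22.006416874500893), np.float64(97.92490728377307), np.float64(-142.0433166129073)]
centre [0.558  0.1788 0.163 ] r [np.float64(0.0841311762282554), np.float64(0.08621687561828643), np.float64(0.0867114739953434)] ang [np.float64(-142.2347938333641), np.float64(98.94853788266916), np.float64(-22.82954993417774)]
bar top [ 0.5254 -0.1619  0.047 ] [ 0.568  -0.3181  0.047 ] 0.16187450496857386
handle [ 0.5437 -0.2263  0.056 ] [ 0.5603 -0.2943  0.056 ] [ 0.552  -0.2603  0.056 ] 0.06995874762012093 103.66721169233453
bar scn [ 0.5348 -0.1701  0.047 ] [ 0.5749 -0.3166  0.047 ] 0.15188850721562147 [-0.0401  0.1465  0.    ]
handle [ 0.5503 -0.2286  0.056 ] [ 0.5695 -0.2956  0.056 ] [ 0.5599 -0.2621  0.056 ] 0.0696709318745154 106.01078993993042
hole [0.54   0.1353 0.151 ]
hole [0.5841 0.1374 0.151 ]
hole [0.6038 0.181  0.151 ]
cradle corner top [ 0.563  -0.1736  0.012 ]
cradle corner top [ 0.504  -0.1859  0.012 ]
cradle corner top [ 0.6028 -0.3361  0.012 ]
cradle corner top [ 0.5453 -0.3496  0.012 ]
small 0.11975541956015531 (array([ 0.5869, -0.3958,  0.007 ]), array([ 0.6704, -0.4817,  0.007 ]))
```

The rod in the bamboo cradle measures about 155 mm, with its middle near (0.556,-0.261) and direction about 104.7°. The loose rod measures 120 mm, so it is the decoy. The press is at about (0.556,0.177) with yaw about 8°, and one hole is near -116° in world axes.

First I lift and turn.

Emit:
apply_moves --rot '[[0, 8.4, 0], [0, 8.4, 0], [0, 8.4, 0], [0, 8.4, 0], [0, 8.4, 0]]' --linear '[[0, -1, 0], [0, -1, 0], [0, -1, 0], [0, -1, 0], [0, -1, 0]]' --hand '[0.3, 0.3, 0.3, 0.3, 0.3]'

```text
time: 0.6
eef_pos: [0.2795, 0.5864, 0.2952]
ee_rot: [-90.0, 0.0, 22.2]
ft_force: [0.3, 0.2, -0.6]
grip_width: 0.649
```

```bash
cat >> h.py <<'E'
from scipy.spatial.transform import Rotation as Ro
def plan(target,yaw,s=None):
    """prints tool-frame shift (cm) and turn about tool y to go from the measured pose"""
    from plant import r
    s=s or r.state(); Rm=Ro.from_euler('xyz',s["ee_rot"],degrees=True)
    d=Rm.inv().apply(np.array(target)-s["eef_pos"])*100
    tgt=Ro.from_euler('xyz',[-90,0,yaw],degrees=True)
    rv=(Rm.inv()*tgt).as_rotvec(degrees=True)
    print("t",round(s["time"],2),"pos",s["eef_pos"].round(4),"rpy",s["ee_rot"].round(2),"w",round(s["grip_width"],3),"F",s["ft_force"].round(1),"M",s["moment"].round(2),"\nq",s["joint_pos"].round(1))
    print("  -> lin(cm)",d.round(2),"rotvec",rv.round(2))
E
python3 - <<'E'
from h import *
plan([.57,-.24,.3],14.8)
E
```

```text
t 0.6 pos [0.2795 0.5864 0.2952] rpy [-9.004e+01  4.000e-02  2.217e+01] w 0.649 F [ 0.3  0.2 -0.6] M [-0.02 -0.02  0.  ] 
q [-74.9  28.3   9.4  85.5  -4.8  66.6 -42.5]
  -> lin(cm) [ -4.28  -0.42 -87.5 ] rotvec [ 0.04  7.37 -0.04]
```

Emit:
apply_moves --rot '[[0, 0, 0], [0, 0, 0], [0, 0, 0], [0, 0, 0], [0, 0, 0]]' --linear '[[-0.24, 0, -4.86], [-0.24, 0, -4.86], [-0.24, 0, -4.86], [-0.24, 0, -4.86], [-0.24, 0, -4.86]]' --hand '[0.0, 0.0, 0.0, 0.0, 0.0]'

```text
time: 1.1
eef_pos: [0.3619, 0.3555, 0.295]
ee_rot: [-90.0, 0.0, 22.5]
ft_force: [0.9, -0.3, 0.7]
grip_width: 0.5
```

Emit:
apply_moves --rot '[[0, 0, 0], [0, 0, 0], [0, 0, 0], [0, 0, 0], [0, 0, 0]]' --linear '[[-0.24, 0, -4.86], [-0.24, 0, -4.86], [-0.24, 0, -4.86], [-0.24, 0, -4.86], [-0.24, 0, -4.86]]' --hand '[0.0, 0.0, 0.0, 0.0, 0.0]'

```text
time: 1.6
eef_pos: [0.4437, 0.1266, 0.2953]
ee_rot: [-90.0, 0.0, 22.5]
ft_force: [0.7, -0.0, -0.1]
grip_width: 0.498
```

```bash
python3 - <<'E'
from h import *
plan([.57,-.24,.3],14.8)
E
```

```text
t 1.6 pos [0.4437 0.1266 0.2953] rpy [-89.99   0.    22.53] w 0.498 F [ 0.7 -0.  -0.1] M [-0.   -0.08  0.05] 
q [-42.1   8.7  23.  113.3  -4.   58.7   5.3]
  -> lin(cm) [ -2.38  -0.48 -38.7 ] rotvec [-0.01  7.73 -0.  ]
```

```bash
cat >> h.py <<'E'
def shot(n,name):
    from plant import r
    c=r.calibration(n); p,d=r.read_camera(n); cv2.imwrite(f"pics/{name}.png",p[:,:,::-1]); np.save(f"pics/{name}.npy",d); np.save(f"pics/{name}_c.npy",c,allow_pickle=True); return p,d,c
E
python3 - <<'E'
from h import *
print(shot("wrist","w1")[2])
E
```

```text
{'fx': 356.0878127357119, 'fy': 356.0878127357119, 'cx': 322.2733010936582, 'cy': 236.4457042501192, 'extrinsics': array([[ 0.9237832 ,  0.36256659,  0.12316681,  0.41197939],
       [ 0.38291454, -0.87554967, -0.29460012,  0.20225546],
       [ 0.0010265 ,  0.31930901, -0.9476501 ,  0.42418654],
       [ 0.        ,  0.        ,  0.        ,  1.        ]])}
```

View pics/w1.png

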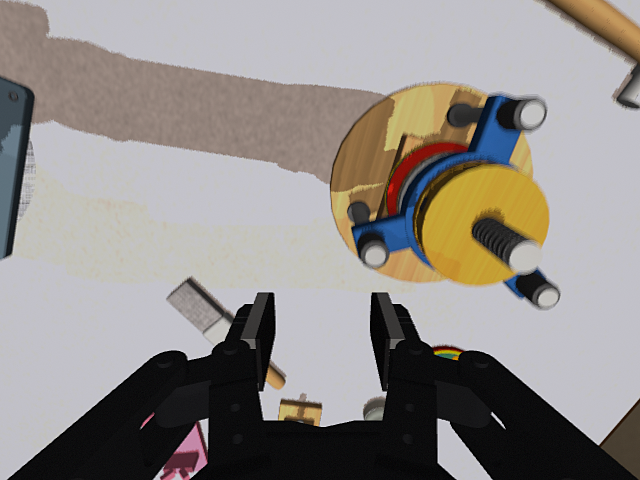

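The picture shows the press at upper right, with nut tops at about (529,114), (374,255) and (545,296). The collar is brass and the wrist camera looks ahead of the fingers.

```bash
python3 - <<'E'
from h import *
a,d,c=load("w1")
N=np.array([pt(c,*p,.163) for p in [(529,114),(374,255),(545,296)]]);m=N.mean(0)
print(m,[np.linalg.norm(n-m) for n in N],[np.degrees(np.arctan2(*(n-m)[1::-1])) for n in N])
# collar top ellipse, yellow mask
hsv=cv2.cvtColor(a,cv2.COLOR_BGR2HSV)
# screw top height from depth
print("screw top",pt(c,526,255,d=d[255,526]),"collar top z",pt(c,450,240,d=d[240,450]))
E
```

```text
[0.55607514 0.174849   0.163     ] [np.float64(0.08478722916877139), np.float64(0.08475930013570486), np.float64(0.08459429088232175)] [np.float64(98.08761229567077), np.float64(-141.77275786062594), np.float64(-21.858966340158865)]
screw top [0.55685513 0.17608222 0.22317192] collar top z [0.53643116 0.15716511 0.16772818]
```

Emit:
apply_moves --rot '[[0, 0, 0], [0, 0, 0], [0, 0, 0], [0, 0, 0], [0, 0, 0]]' --linear '[[-0.3, 0, -4.5], [-0.3, 0, -4.5], [-0.3, 0, -4.5], [-0.3, 0, -4.5], [-0.3, 0, -4.5]]' --hand '[0.0, 0.0, 0.0, 0.0, 0.0]'

```text
time: 2.15
eef_pos: [0.5161, -0.0863, 0.2952]
ee_rot: [-90.0, 0.0, 22.5]
ft_force: [0.5, 0.8, 0.2]
grip_width: 0.499
```

Emit:
apply_moves --rot '[[0, 0, 0], [0, 0, 0], [0, 0, 0], [0, 3.9, 0], [0, 3.9, 0]]' --linear '[[-0.3, 0, -4.5], [-0.3, 0, -4.5], [0, 1, -4.5], [0, 1, 0], [0, 1, 0]]' --hand '[0.0, 0.0, 0.0, 0.0, 0.0]'

```text
time: 2.65
eef_pos: [0.5618, -0.2137, 0.2643]
ee_rot: [-90.0, 0.1, 14.4]
ft_force: [0.3, 0.6, -0.2]
grip_width: 0.496
```

```bash
python3 - <<'E'
from h import *
shot("wrist","w2")
plan([.556,-.261,.2],14.8)
E
```

```text
t 2.7 pos [ 0.561  -0.212   0.2625] rpy [-89.91   0.19  14.29] w 0.492 F [-1.4  0.4 -1.1] M [ 0.03  0.04 -0.02] 
q [ -8.   27.8  33.9  96.5 -17.2  61.3  45.5]
  -> lin(cm) [-1.67  6.25 -4.63] rotvec [-0.09 -0.51 -0.19]
```

View pics/w2.png

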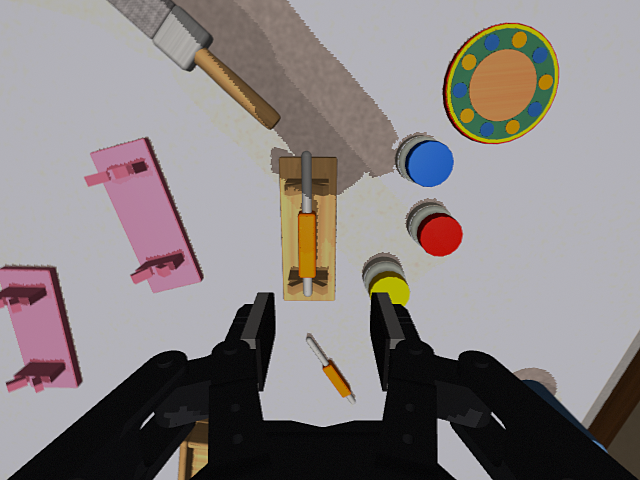

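The bar is in the cradle below: tip at (306,153), handle from (307,213) to (307,277), short end at (307,295). The yellow pot at (389,290) lies beside the right finger.

```bash
python3 - <<'E'
from h import *
a,d,c=load("w2")
crop(a,260,140,100,170,4,"pics/c5.png")
tip=pt(c,306,152,.047);se=pt(c,307.5,295,.047);h1=pt(c,307,213,.056);h2=pt(c,307,277,.056)
f=lambda p,q:(np.linalg.norm(p-q),np.degrees(np.arctan2(*(p-q)[1::-1])))
print(tip,se,f(tip,se)); print(h1,h2,(h1+h2)/2,f(h1,h2))
print("from tip", tip+ .095*(se-tip)/np.linalg.norm(se-tip))
print("yellow pot",pt(c,389,291,.055), "z handle",pt(c,307,245,d=d[245,307]))
E
```

```text
[ 0.53422109 -0.16925102  0.047     ] [ 0.57132345 -0.3164444   0.047     ] (np.float64(0.1517974877571186), np.float64(104.14756660534039))
[ 0.54898929 -0.22476156  0.056     ] [ 0.56511993 -0.29151906  0.056     ] [ 0.55705461 -0.25814031  0.056     ] (np.float64(0.06867867835791587), np.float64(103.58402616149698))
from tip [ 0.557441   -0.26136961  0.047     ]
yellow pot [ 0.65295766 -0.28625728  0.055     ] z handle [ 0.55684531 -0.25741469  0.05519092]
```

View pics/c5.png

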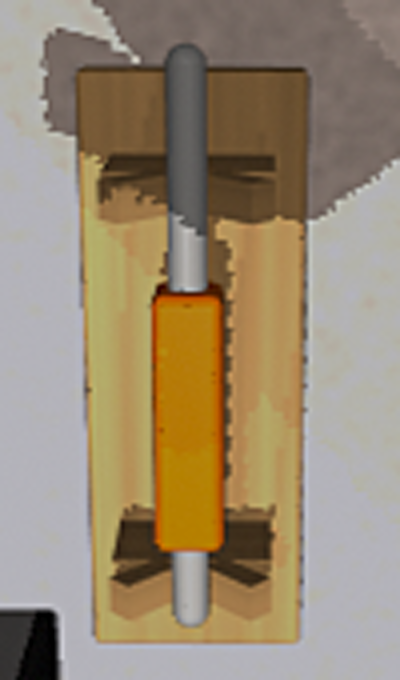

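```bash
python3 - <<'E'
from h import *
plan([.5585,-.2653,.042],14.0)
E
```

```text
t 2.7 pos [ 0.561  -0.212   0.2625] rpy [-89.91   0.19  14.29] w 0.492 F [-1.4  0.4 -1.1] M [ 0.03  0.04 -0.02] 
q [ -8.   27.8  33.9  96.5 -17.2  61.3  45.5]
  -> lin(cm) [-1.48 22.05 -5.13] rotvec [-0.09  0.29 -0.19]
```

Emit:
apply_moves --rot '[[0, 0.3, 0], [0, 0, 0], [0, 0, 0], [0, 0, 0], [0, 0, 0]]' --linear '[[-0.5, 3, -1.7], [-0.5, 4, -1.7], [-0.5, 4, -1.7], [0, 3, 0], [0, 0, 0]]' --hand '[0.0, 0.0, 0.0, 0.0, 0.0]'

```text
time: 3.2
eef_pos: [0.5575, -0.2634, 0.1212]
ee_rot: [-89.7, 0.4, 14.5]
ft_force: [1.0, 0.7, -0.4]
grip_width: 0.499
```

```bash
python3 - <<'E'
from h import *
plan([.5585,-.2653,.042],14.0)
E
```

```text
t 3.2 pos [ 0.5575 -0.2634  0.1212] rpy [-89.71   0.38  14.46] w 0.499 F [ 1.   0.7 -0.4] M [-0.01 -0.01  0.01] 
q [  1.   39.5  28.8  99.4 -24.3  48.   55.5]
  -> lin(cm) [ 0.1   7.92 -0.25] rotvec [-0.29  0.46 -0.38]
```

Emit:
apply_moves --rot '[[-0.3, 0.4, -0.4], [0, 0, 0], [0, 0, 0], [0, 0, 0], [0, 0, 0]]' --linear '[[0.1, 2, -0.2], [0, 2, 0], [0, 2, 0], [0, 1.9, 0], [0, 0, 0]]' --hand '[0.0, 0.0, 0.0, 0.0, 0.0]'

```text
time: 3.7
eef_pos: [0.5622, -0.2654, 0.0458]
ee_rot: [-90.2, -0.3, 14.1]
ft_force: [0.4, 0.3, 0.9]
grip_width: 0.498
```

```bash
python3 - <<'E'
from h import *
plan([.5585,-.2653,.042],14.0)
E
```

```text
t 3.7 pos [ 0.5622 -0.2654  0.0458] rpy [-90.18  -0.33  14.14] w 0.498 F [0.4 0.3 0.9] M [0.02 0.02 0.01] 
q [  3.6  45.7  25.1 100.2 -28.2  40.1  58. ]
  -> lin(cm) [-0.35  0.38  0.1 ] rotvec [0.18 0.14 0.33]
```

Emit:
apply_moves --rot '[[0.1, 0.1, 0.2], [0, 0, 0]]' --linear '[[-0.3, 0.3, 0.1], [0, 0, 0]]' --hand '[0.0, 0.0]'

```text
time: 3.9
eef_pos: [0.5597, -0.2669, 0.0447]
ee_rot: [-90.2, -0.3, 13.9]
ft_force: [-0.8, 0.0, 1.0]
grip_width: 0.498
```

```bash
python3 - <<'E'
from h import *
plan([.5585,-.2653,.042],14.0)
shot("wrist","w3")
plan([.5585,-.2653,.042],14.0)
E
```

```text
t 3.9 pos [ 0.5597 -0.2669  0.0447] rpy [-90.24  -0.27  13.94] w 0.498 F [-0.8  0.   1. ] M [-0.03 -0.01  0.03] 
q [  3.7  45.7  25.1 100.5 -28.2  39.8  58.1]
  -> lin(cm) [-0.08  0.27  0.19] rotvec [ 0.24 -0.06  0.27]
t 3.95 pos [ 0.5598 -0.267   0.0447] rpy [-90.25  -0.28  13.93] w 0.496 F [0.1 0.  0.4] M [ 0.04 -0.05  0.04] 
q [  3.7  45.7  25.1 100.5 -28.2  39.8  58.1]
  -> lin(cm) [-0.09  0.27  0.2 ] rotvec [ 0.25 -0.07  0.28]
```

View pics/w3.png

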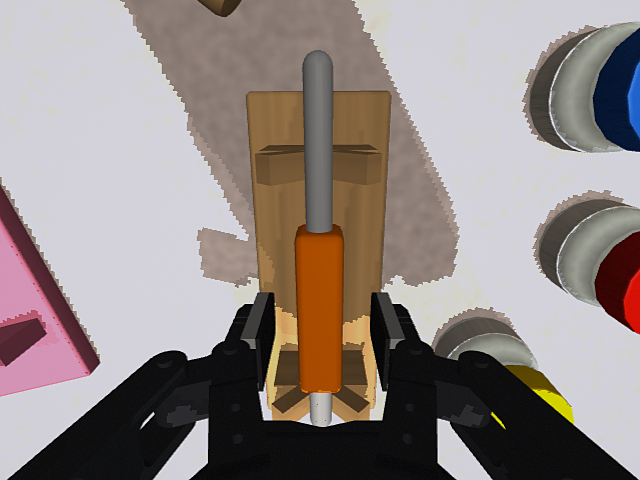

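The bar lies centred between the fingers: handle column about 320, tip at (317,52). Now lower slightly and close.

Emit:
apply_moves --rot '[[0.2, 0, 0.2], [0, 0, 0], [0, 0, 0], [0, 0, 0], [0, 0, 0]]' --linear '[[-0.1, 0.25, 0.2], [0, 0, 0], [0, 0, 0], [0, 0, 0], [0, 0, 0]]' --hand '[0.0, -1, -1, -1, -1]' --squeeze 60

```text
time: 4.45
eef_pos: [0.5582, -0.2651, 0.0412]
ee_rot: [-90.0, -0.0, 13.9]
ft_force: [-0.2, 1.0, 4.0]
grip_width: 0.198
```

```bash
python3 - <<'E'
from h import *
plan([.5585,-.2653,.042],14.0)
shot("wrist","w4")
E
```

```text
t 4.45 pos [ 0.5582 -0.2651  0.0412] rpy [-9.001e+01 -5.000e-02  1.394e+01] w 0.198 F [-0.2  1.   4. ] M [ 0.21 -0.03  0.16] 
q [  3.8  46.   25.  100.6 -28.3  39.8  58.1]
  -> lin(cm) [ 0.02 -0.08 -0.03] rotvec [ 0.01 -0.06  0.05]
```

View pics/w4.png

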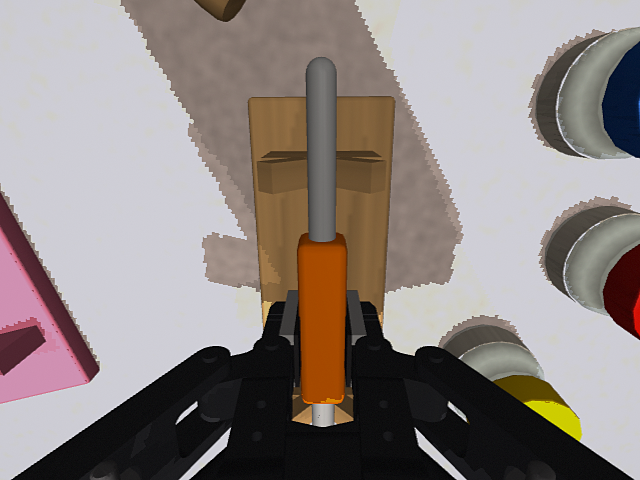

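```bash
python3 - <<'E'
from h import *
a,d,c=load("w4")
t=pt(c,321,57,.047); s=pt(c,323,425,.047); h=pt(c,322.5,235,.056)
p=np.array([.5582,-.2651,.0412]); R=Ro.from_euler('xyz',[-90,0,13.94],degrees=True).inv()
for q in (t,s,h): print(q,R.apply(q-p)*1000)
print(np.degrees(np.arctan2(*(t-s)[1::-1])))
E
```

```text
[ 0.53366783 -0.16855825  0.047     ] [-0.55220845 -5.8        99.6083945 ]
[ 0.56982692 -0.31141353  0.047     ] [  0.12730104  -5.8        -47.75051861]
[ 0.54746162 -0.22229198  0.056     ] [ -0.10942616 -14.8         44.1341948 ]
104.20420356140454
```

Emit:
apply_moves --rot '[[0, 0, 0], [0, 0, 0], [0, 0, 0], [0, 0, 0], [0, 0, 0]]' --linear '[[0, -1, 0], [0, -3, 0], [0, -4, 0], [0, -4.5, 0], [0, -4.5, 0]]' --hand '[-1, -1, -1, -1, -1]'

```text
time: 5.0
eef_pos: [0.5567, -0.2651, 0.2124]
ee_rot: [-90.0, 0.1, 13.9]
ft_force: [0.8, -0.8, -2.0]
grip_width: 0.195
```

```bash
python3 - <<'E'
from h import *
o=np.array([.556,.1749]); a=np.radians(-116); 
plan([*(o+.20*np.array([np.cos(a),np.sin(a)])),.21],-26)
E
```

```text
t 5.0 pos [ 0.5567 -0.2651  0.2124] rpy [-8.997e+01  8.000e-02  1.386e+01] w 0.195 F [ 0.8 -0.8 -2. ] M [-0.03 -0.11  0.  ] 
q [ -1.7  32.8  32.8  96.6 -20.5  56.8  52.2]
  -> lin(cm) [-2.34  0.25 27.39] rotvec [ 0.   39.86 -0.08]
```

Emit:
apply_moves --rot '[[0, 8, 0], [0, 8, 0], [0, 8, 0], [0, 8, 0], [0, 7.9, 0]]' --linear '[[0, 0, 0], [0, 0, 0], [0, 0, 0], [0, 0, 0], [0, 0, 0]]' --hand '[-1, -1, -1, -1, -1]'

```text
time: 5.5
eef_pos: [0.557, -0.2651, 0.2109]
ee_rot: [-90.0, 0.0, -26.4]
ft_force: [0.0, -0.0, -1.9]
grip_width: 0.2
```

Emit:
apply_moves --rot '[[0, 0, 0], [0, 0, 0], [0, 0, 0], [0, 0, 0], [0, 0, 0]]' --linear '[[-3.2, 0, 3.2], [-3.2, 0, 3.2], [-3.2, 0, 3.2], [-3.2, 0, 3.2], [-3.2, 0, 3.2]]' --hand '[-1, -1, -1, -1, -1]'

```text
time: 6.0
eef_pos: [0.4826, -0.0498, 0.2108]
ee_rot: [-90.0, 0.0, -26.0]
ft_force: [1.0, 0.7, -1.3]
grip_width: 0.196
```

Emit:
apply_moves --rot '[[0, 0, 0], [0, 0, 0], [0, 0, 0]]' --linear '[[-3.2, 0, 3.2], [0, 0, 0], [0, 0, 0]]' --hand '[-1, -1, -1]'

```text
time: 6.3
eef_pos: [0.4687, -0.0074, 0.2109]
ee_rot: [-90.0, 0.0, -25.8]
ft_force: [0.8, -0.7, -1.0]
grip_width: 0.2
```

```bash
python3 - <<'E'
from h import *
o=np.array([.556,.1749]); a=np.radians(-116); 
plan([*(o+.20*np.array([np.cos(a),np.sin(a)])),.21],-26)
shot("wrist","w5")
E
```

```text
t 6.3 pos [ 0.4687 -0.0074  0.2109] rpy [-8.998e+01  3.000e-02 -2.583e+01] w 0.2 F [ 0.8 -0.7 -1. ] M [-0.09  0.01 -0.08] 
q [-43.4  20.7  47.7 118.6 -20.3  48.9  -9.8]
  -> lin(cm) [-0.15  0.09  0.21] rotvec [-0.02  0.17 -0.03]
```

View pics/w5.png

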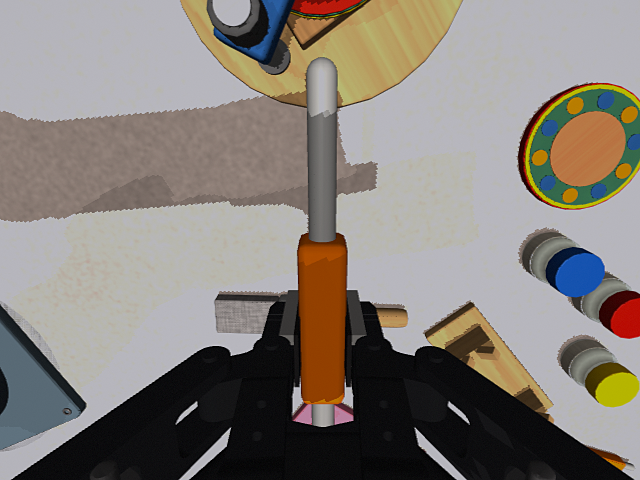

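```bash
python3 - <<'E'
from h import *
p,d,c=shot("scene","s5"); b=p[:,:,::-1]
crop(b,345,165,52,40,14,"pics/c6.png")
b0,_,_=load("scene0")
k=cv2.convertScaleAbs(b0,alpha=2.2); crop(k,345,150,52,52,11,"pics/c7.png")
k=cv2.convertScaleAbs(np.ascontiguousarray(b),alpha=1.8); cv2.imwrite("pics/s5b.png",k)
E
```

```text
(no output)
```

View pics/c7.png

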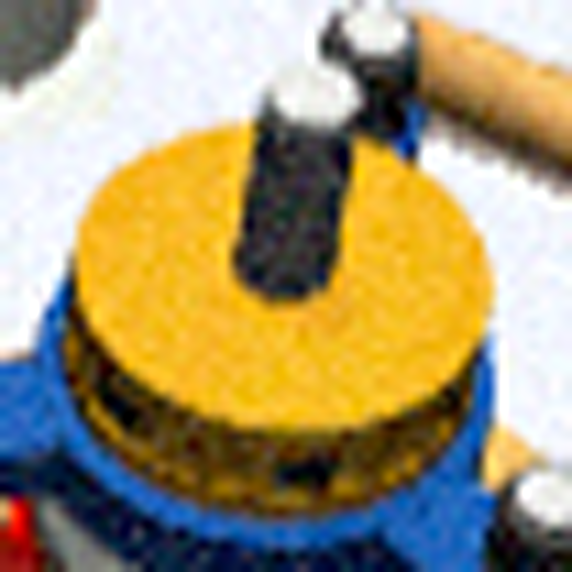

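View pics/s5b.png

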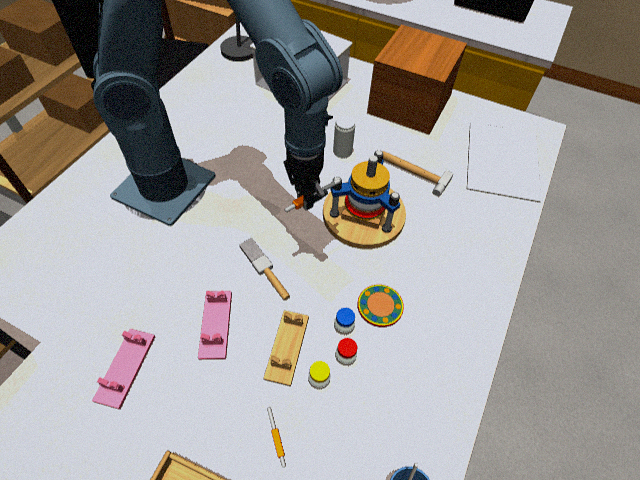

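```bash
python3 - <<'E'
from h import *
b,_,c=load("scene0")
for o in ([.556,.1749],[.558,.1788]):
    for u,v in [(120,400),(307,467)]:
        P=pt(c,345+u/11,150+v/11,.151)[:2]-o; print(np.linalg.norm(P),np.degrees(np.arctan2(P[1],P[0])))
    th=np.radians(np.arange(0,360,2)); E=np.array([proj(c,[o[0]+.048*np.cos(t),o[1]+.048*np.sin(t),.167]) for t in th]); E=(E-[345,150])*11
    print("ellipse ext",E.min(0),E.max(0),"observed x 75..492 y ~118..430")
    for t in range(-130,-100,5): print(t,[((proj(c,[o[0]+.048*np.cos(np.radians(x)),o[1]+.048*np.sin(np.radians(x)),.151])-[345,150])*11).round() for x in (t,t+60)])
E
```

```text
0.04225473692224123 -115.18402770730316
0.04572667873348586 -53.059888102818874
ellipse ext [ 56.95949733 118.22002654] [478.69069985 429.35856165] observed x 75..492 y ~118..430
-130 [array([ 71., 376.]), array([247., 475.])]
-125 [array([ 80., 388.]), array([265., 476.])]
-120 [array([ 90., 400.]), array([284., 476.])]
-115 [array([101., 412.]), array([302., 475.])]
-110 [array([114., 423.]), array([320., 473.])]
-105 [array([128., 433.]), array([338., 470.])]
0.046635321587122115 -115.36872959545796
0.04780468485052803 -57.79032056115945
ellipse ext [ 72.05853722 110.57084775] [493.2653709 420.9013   ] observed x 75..492 y ~118..430
-130 [array([ 86., 367.]), array([262., 466.])]
-125 [array([ 95., 380.]), array([280., 468.])]
-120 [array([105., 392.]), array([299., 468.])]
-115 [array([116., 404.]), array([317., 467.])]
-110 [array([129., 414.]), array([335., 465.])]
-105 [array([143., 424.]), array([353., 461.])]
```

```bash
cat >> h.py <<'E'
O=np.array([.556,.1749])
def pol(rr,phi,z=.1452):
    a=np.radians(phi); plan([*(O+rr*np.array([np.cos(a),np.sin(a)])),z],phi+90)
E
python3 - <<'E'
from h import *
pol(.167,-116.5)
E
```

```text
t 6.4 pos [ 0.4694 -0.0096  0.2111] rpy [-9.001e+01 -4.000e-02 -2.609e+01] w 0.196 F [ 0.8 -1.1 -1.5] M [-0.02  0.03  0.01] 
q [-43.2  20.8  47.7 118.5 -20.4  48.9  -9.8]
  -> lin(cm) [-0.46  6.59  3.68] rotvec [0.01 0.41 0.04]
```

Emit:
apply_moves --rot '[[0, 0.4, 0], [0, 0, 0], [0, 0, 0], [0, 0, 0], [0, 0, 0]]' --linear '[[-0.2, 2.2, 0.5], [-0.2, 2.2, 1], [-0.1, 2.2, 1.2], [0, 0, 0.9], [0, 0, 0]]' --hand '[-1, -1, -1, -1, -1]'

```text
time: 6.9
eef_pos: [0.4817, 0.0256, 0.1451]
ee_rot: [-90.0, -0.0, -26.4]
ft_force: [-0.6, -0.6, -1.5]
grip_width: 0.199
```

```bash
python3 - <<'E'
from h import *
pol(.167,-116.5)
p,d,c=shot("wrist","w6")
k=cv2.convertScaleAbs(np.ascontiguousarray(p[:,:,::-1]),alpha=1.3)
crop(k,220,0,200,150,4,"pics/c8.png")
E
```

```text
t 6.9 pos [0.4817 0.0256 0.1451] rpy [-9.003e+01 -3.000e-02 -2.642e+01] w 0.199 F [-0.6 -0.6 -1.5] M [-0.07 -0.01 -0.03] 
q [-41.2  28.5  41.6 119.4 -28.2  42.   -7.9]
  -> lin(cm) [-0.01 -0.01 -0.03] rotvec [0.03 0.08 0.03]
```

View pics/c8.png

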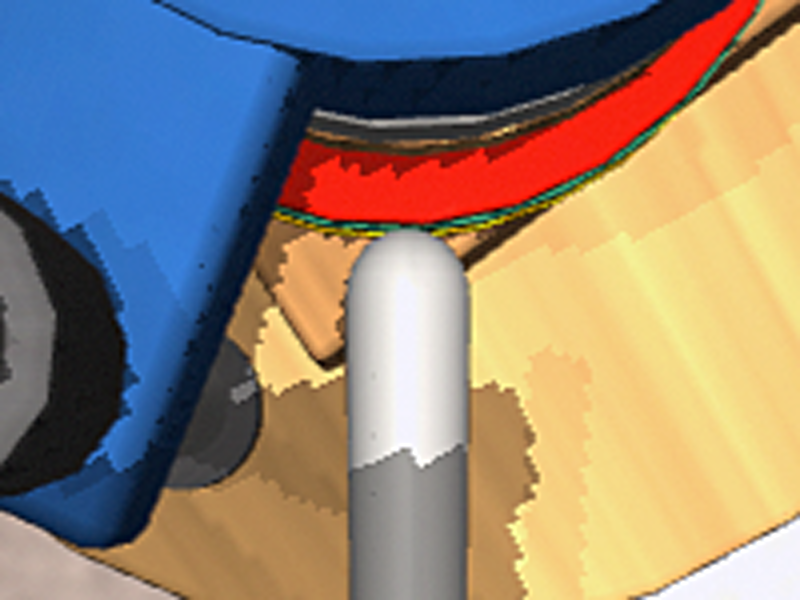

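The collar is just above the frame; the tip is at about (322,58). I go in 10 mm and look again.

Emit:
apply_moves --rot '[[0, 0, 0], [0, 0, 0]]' --linear '[[0, 0, 0.9], [0, 0, 0]]' --hand '[-1, -1]'

```text
time: 7.15
eef_pos: [0.4859, 0.035, 0.1457]
ee_rot: [-89.9, -0.1, -26.4]
ft_force: [-0.2, 0.5, -1.6]
grip_width: 0.2
```

```bash
python3 - <<'E'
from h import *
pol(.158,-116.5)
p,d,c=shot("wrist","w7")
k=cv2.convertScaleAbs(np.ascontiguousarray(p[:,:,::-1]),alpha=1.5)
crop(k,240,0,160,110,5,"pics/c9.png")
E
```

```text
t 7.15 pos [0.4859 0.035  0.1457] rpy [-8.990e+01 -8.000e-02 -2.635e+01] w 0.2 F [-0.2  0.5 -1.6] M [-0.02  0.01  0.01] 
q [-41.9  28.8  41.4 118.8 -28.4  42.3  -8.8]
  -> lin(cm) [ 0.03  0.05 -0.15] rotvec [-0.1   0.15  0.08]
```

View pics/c9.png

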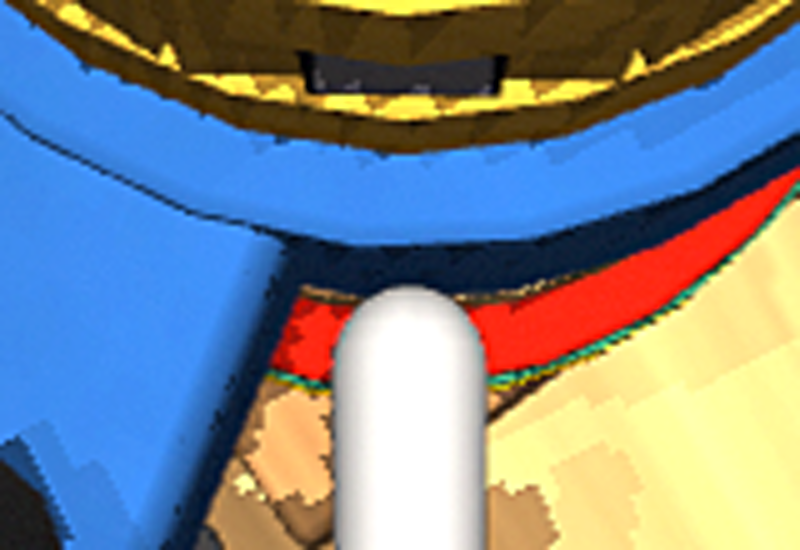

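The hole faces the tip squarely. Its centre is at crop column 404 and the bar axis at 411, about 0.4 mm apart. I insert.

Emit:
apply_moves --rot '[[0, 0.1, 0], [0, 0, 0], [0, 0, 0]]' --linear '[[-0.03, 0.03, 0.6], [0, 0, 0.6], [0, 0, 0.4]]' --hand '[-1, -1, -1]'

```text
time: 7.5
eef_pos: [0.492, 0.0495, 0.1446]
ee_rot: [-90.0, -0.0, -26.4]
ft_force: [-0.8, -0.6, 1.2]
grip_width: 0.198
```

```bash
python3 - <<'E'
from h import *
pol(.121,-116.5)
E
```

```text
t 7.5 pos [0.492  0.0495 0.1446] rpy [-8.997e+01 -1.000e-02 -2.645e+01] w 0.198 F [-0.8 -0.6  1.2] M [-0.13  0.15  0.04] 
q [-43.1  29.6  41.2 117.7 -28.7  42.8 -10.3]
  -> lin(cm) [ 0.13 -0.05  1.98] rotvec [-0.03  0.05  0.01]
```

Emit:
apply_moves --rot '[[0, 0, 0], [0, 0, 0], [0, 0, 0], [0, 0, 0]]' --linear '[[0.03, 0, 0.6], [0.03, 0, 0.6], [0, 0, 0.6], [0, 0, 0]]' --hand '[-1, -1, -1, -1]'

```text
time: 7.9
eef_pos: [0.5011, 0.0655, 0.1447]
ee_rot: [-89.9, -0.1, -26.4]
ft_force: [0.2, 0.4, 3.0]
grip_width: 0.201
```

```bash
python3 - <<'E'
from h import *
pol(.121,-116.5)
E
```

```text
t 7.9 pos [0.5011 0.0655 0.1447] rpy [-8.994e+01 -6.000e-02 -2.644e+01] w 0.201 F [0.2 0.4 3. ] M [ 0.43 -0.19  0.  ] 
q [-44.2  30.6  41.  116.3 -29.   43.5 -11.9]
  -> lin(cm) [ 0.03 -0.05  0.15] rotvec [-0.06  0.06  0.06]
```

Emit:
apply_moves --rot '[[0, -4, 0], [0, -6, 0], [0, -6, 0], [0, -6, 0], [0, -6, 0]]' --linear '[[0.85, 0, 0.03], [1.27, 0, 0.07], [1.27, 0, 0.07], [1.27, 0, 0.07], [1.27, 0, 0.07]]' --hand '[-1, -1, -1, -1, -1]'

```text
time: 8.4
eef_pos: [0.5532, 0.0526, 0.1431]
ee_rot: [-89.9, 0.6, 1.9]
ft_force: [-12.3, 0.1, 7.8]
grip_width: 0.197
```

```bash
cat >> h.py <<'E'
def rep(phi=None,save=False):
    """polar state of the tcp about the press axis"""
    from plant import r
    s=r.state(); v=s["eef_pos"][:2]-O; rr=np.linalg.norm(v); ph=np.degrees(np.arctan2(v[1],v[0])); yaw=s["ee_rot"][2]
    er=v/rr; et=np.array([-er[1],er[0]]); F=s["ft_force"]
    # external moment about press axis on tool = F_t*r + Mz (Mz about the tool/TCP)
    print(f"t {s['time']:.2f} r {rr*1000:.1f} phi {ph:.2f} yaw-90 {yaw-90:.2f} z {s['eef_pos'][2]:.4f} Ft {F[:2]@et:.2f} Fr {F[:2]@er:.2f} Fz {F[2]:.1f} Mz {s['moment'][2]:.3f} M {s['moment'][:2].round(2)} T {(F[:2]@et)*rr+s['moment'][2]:.3f} rpy {s['ee_rot'].round(2)} w {s['grip_width']:.3f}")
E
python3 -c "
from h import *
rep()"
```

```text
t 8.40 r 122.3 phi -91.29 yaw-90 -88.11 z 0.1431 Ft -12.30 Fr 0.21 Fz 7.8 Mz 0.601 M [0.58 2.43] T -0.904 rpy [-89.91   0.6    1.89] w 0.197
```

Emit:
apply_moves --rot '[[0, -5, 0], [0, -5, 0], [0, -5.5, 0], [0, -6, 0], [0, -6, 0]]' --linear '[[1.3, -0.05, 0.08], [1.3, -0.05, 0.08], [1.3, -0.05, 0.07], [1.27, 0, 0.07], [1.27, 0, 0.07]]' --hand '[-1, -1, -1, -1, -1]'

```text
time: 8.9
eef_pos: [0.6132, 0.0662, 0.1434]
ee_rot: [-89.8, 0.8, 29.4]
ft_force: [-13.8, -6.1, 4.0]
grip_width: 0.199
```

```bash
python3 -c "
from h import *
rep()"
```

```text
t 8.90 r 122.8 phi -62.27 yaw-90 -60.65 z 0.1434 Ft -15.04 Fr -0.99 Fz 4.0 Mz 1.202 M [-0.93  3.2 ] T -0.645 rpy [-89.76   0.85  29.35] w 0.199
```

Emit:
apply_moves --rot '[[0, -5.5, 0], [0, -6, 0], [0, -5, 0], [0, 0, 0]]' --linear '[[1.3, 0, 0.08], [1.3, 0, 0.08], [1.1, 0, 0.07], [0.1, 0, 0]]' --hand '[-1, -1, -1, -1]'

```text
time: 9.3
eef_pos: [0.644, 0.0884, 0.1434]
ee_rot: [-89.7, 0.8, 45.8]
ft_force: [-13.4, -10.9, 2.9]
grip_width: 0.197
```

```bash
python3 -c "
from h import *
rep()"
```

```text
t 9.30 r 123.4 phi -44.52 yaw-90 -44.21 z 0.1434 Ft -17.13 Fr -1.93 Fz 2.9 Mz 1.459 M [-1.97  3.12] T -0.654 rpy [-89.69   0.79  45.79] w 0.197
```

Emit:
apply_moves --rot '[[0, 0, 0], [0, 0, 0], [0, 0, 0]]' --linear '[[-0.4, 0, 0], [-0.3, 0, 0], [0, 0, 0]]' --hand '[-1, -1, -1]'

```text
time: 9.6
eef_pos: [0.642, 0.0864, 0.1449]
ee_rot: [-89.8, 0.2, 45.5]
ft_force: [-5.3, -3.2, -0.7]
grip_width: 0.194
```

```bash
python3 -c "
from h import *
rep()"
```

```text
t 9.60 r 123.5 phi -45.82 yaw-90 -44.46 z 0.1449 Ft -6.01 Fr -1.44 Fz -0.7 Mz 0.499 M [-0.57  1.2 ] T -0.243 rpy [-89.84   0.23  45.54] w 0.194
```

Emit:
apply_moves --rot '[[0, 0, 0], [0, 0, 0], [0, 0, 0], [0, 0, 0], [0, 0, 0]]' --linear '[[-0.3, 0, 0], [0, 0, -0.8], [0, 0, -1.2], [0, 0, -1.3], [0, 0, -0.5]]' --hand '[-1, -1, -1, -1, -1]'

```text
time: 10.1
eef_pos: [0.6715, 0.0557, 0.1464]
ee_rot: [-90.2, -0.1, 45.4]
ft_force: [0.5, -0.6, -0.5]
grip_width: 0.199
```

```bash
python3 -c "
from h import *
rep()
p,d,c=shot('wrist','w8')
"
```

```text
t 10.10 r 166.0 phi -45.89 yaw-90 -44.62 z 0.1464 Ft -0.13 Fr 0.78 Fz -0.5 Mz 0.027 M [-0.07  0.05] T 0.007 rpy [-9.017e+01 -6.000e-02  4.538e+01] w 0.199
```

View pics/w8.png

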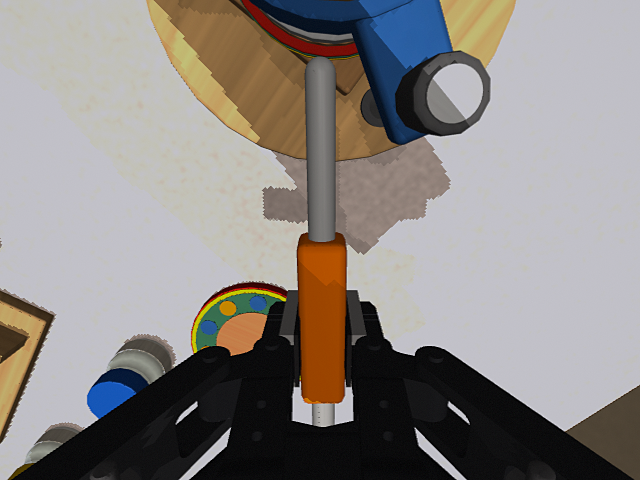

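Emit:
apply_moves --rot '[[0, 8, 0], [0, 8, 0], [0, 8, 0], [0, 8, 0], [0, 8, 0]]' --linear '[[-2.31, 0, 0.16], [-2.31, 0, 0.16], [-2.31, 0, 0.16], [-2.31, 0, 0.16], [-2.31, 0, 0.16]]' --hand '[-1, -1, -1, -1, -1]'

```text
time: 10.65
eef_pos: [0.5666, 0.0084, 0.1462]
ee_rot: [-90.0, -0.1, 5.1]
ft_force: [-0.4, -0.1, -1.5]
grip_width: 0.2
```

Emit:
apply_moves --rot '[[0, 8, 0], [0, 8, 0], [0, 4.5, 0], [0, 0, 0], [0, 0, 0]]' --linear '[[-2.31, 0, 0.16], [-2.31, 0, 0.16], [-1.2, 0.1, 0.06], [0, 0, 0.9], [0, 0, 0]]' --hand '[-1, -1, -1, -1, -1]'

```text
time: 11.15
eef_pos: [0.5128, 0.0246, 0.1453]
ee_rot: [-89.9, -0.1, -14.7]
ft_force: [0.0, 0.4, -1.0]
grip_width: 0.198
```

```bash
python3 -c "
from h import *
rep()
p,d,c=shot('wrist','w9')
pol(.158,-106)
k=cv2.convertScaleAbs(np.ascontiguousarray(p[:,:,::-1]),alpha=1.5)
crop(k,240,0,160,110,5,'pics/c10.png')
"
```

```text
t 11.15 r 156.4 phi -106.05 yaw-90 -104.74 z 0.1453 Ft -0.07 Fr -0.39 Fz -1.0 Mz -0.040 M [0.02 0.01] T -0.051 rpy [-89.92  -0.09 -14.74] w 0.198
t 11.2 pos [0.5129 0.0238 0.1453] rpy [-89.95  -0.1  -14.77] w 0.197 F [ 0.2 -0.2 -1.8] M [-0.07 -0.04 -0.  ] 
q [-36.6  30.1  37.4 115.  -26.4  43.3   2. ]
  -> lin(cm) [-0.02  0.01 -0.09] rotvec [-0.05  1.23  0.1 ]
```

View pics/c10.png

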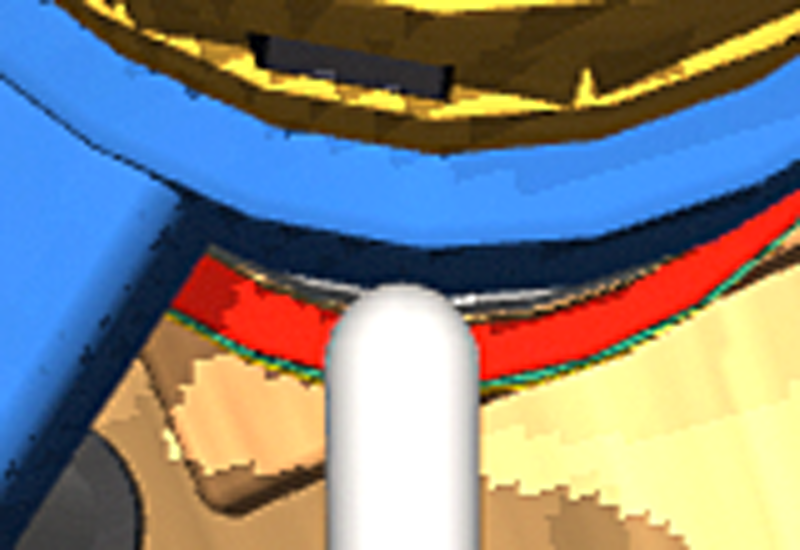

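```bash
cat >> h.py <<'E'
def hole(name,tl,tr,bl,br,k=5,u0=240,v0=0):
    a,d,c=load(name)
    out=[]
    for (A,B,z) in [(tl,tr,.157),(bl,br,.145)]:
        P=pt(c,u0+A[0]/k,v0+A[1]/k,z); Q=pt(c,u0+B[0]/k,v0+B[1]/k,z); m=(P+Q)/2; v=m[:2]-O; w=(Q-P)[:2]
        print("w",round(np.linalg.norm(w)*1000,1),"mid",m.round(4),"r",round(np.linalg.norm(v)*1000,1),"phi",np.degrees(np.arctan2(v[1],v[0])).round(2),"normal",(np.degrees(np.arctan2(w[1],w[0]))-90).round(2))
E
python3 - <<'E'
from h import *
hole("w7",(300,55),(507,58),(315,92),(500,95))
hole("w9",(253,37),(452,68),(268,67),(446,98))
E
```

```text
w 11.9 mid [0.5346 0.1342 0.157 ] r 46.0 phi -117.72 normal -117.06
w 11.8 mid [0.5352 0.1349 0.145 ] r 45.0 phi -117.45 normal -117.15
w 11.5 mid [0.5377 0.1325 0.157 ] r 46.2 phi -113.41 normal -112.45
w 11.4 mid [0.5379 0.1338 0.145 ] r 44.9 phi -113.72 normal -113.39
```

```bash
python3 - <<'E'
from h import *
pol(.158,-113.2)
E
```

```text
t 11.2 pos [0.5129 0.0238 0.1453] rpy [-89.95  -0.1  -14.77] w 0.197 F [ 0.2 -0.2 -1.8] M [-0.07 -0.04 -0.  ] 
q [-36.6  30.1  37.4 115.  -26.4  43.3   2. ]
  -> lin(cm) [-2.    0.01  0.08] rotvec [-0.05  8.43  0.09]
```

Emit:
apply_moves --rot '[[0, 8.4, 0], [0, 0, 0], [0, 0, 0]]' --linear '[[-2, 0, 0.1], [0, 0, 0], [0, 0, 0]]' --hand '[-1, -1, -1]'

```text
time: 11.5
eef_pos: [0.4933, 0.0288, 0.1452]
ee_rot: [-90.0, -0.1, -23.2]
ft_force: [0.7, -0.4, -1.7]
grip_width: 0.195
```

```bash
python3 -c "
from h import *
rep()
p,d,c=shot('wrist','w10')
k=cv2.convertScaleAbs(np.ascontiguousarray(p[:,:,::-1]),alpha=1.5)
crop(k,240,0,160,110,5,'pics/c11.png')
"
```

```text
t 11.50 r 159.0 phi -113.22 yaw-90 -113.16 z 0.1452 Ft 0.79 Fr 0.11 Fz -1.7 Mz 0.023 M [-0.02 -0.04] T 0.149 rpy [-8.999e+01 -7.000e-02 -2.316e+01] w 0.195
```

View pics/c11.png

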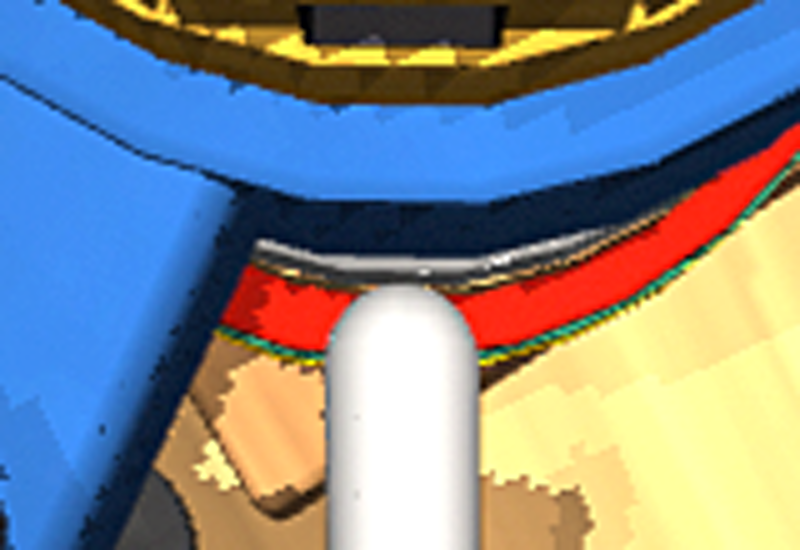

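Emit:
apply_moves --rot '[[0, 0, 0], [0, 0, 0], [0, 0, 0], [0, 0, 0], [0, 0, 0]]' --linear '[[0, 0, 0.8], [0, 0, 0.8], [0, 0, 0.8], [0, 0, 0.8], [0, 0, 0.7]]' --hand '[-1, -1, -1, -1, -1]'

```text
time: 12.05
eef_pos: [0.5082, 0.0654, 0.145]
ee_rot: [-90.0, -0.0, -23.3]
ft_force: [-0.2, -0.7, 0.2]
grip_width: 0.199
```

```bash
python3 -c "
from h import *
rep()
pol(.12,-113.2)"
```

```text
t 12.05 r 119.4 phi -113.59 yaw-90 -113.34 z 0.1450 Ft 0.14 Fr 0.71 Fz 0.2 Mz 0.065 M [-0.12  0.09] T 0.082 rpy [-9.000e+01 -1.000e-02 -2.334e+01] w 0.199
t 12.05 pos [0.5082 0.0654 0.145 ] rpy [-9.000e+01 -1.000e-02 -2.334e+01] w 0.199 F [-0.2 -0.7  0.2] M [-0.12  0.09  0.07] 
q [-42.9  30.8  39.7 115.1 -28.2  43.8  -9.6]
  -> lin(cm) [ 0.08 -0.02 -0.06] rotvec [-0.   -0.14  0.01]
```

Emit:
apply_moves --rot '[[0, -2, 0], [0, -2, 0], [0, -2, 0], [0, -2, 0], [0, -2, 0]]' --linear '[[0.65, 0, 0.01], [0.55, 0, 0.01], [0.5, 0, 0.01], [0.42, 0, 0.01], [0.42, 0, 0.01]]' --hand '[-1, -1, -1, -1, -1]'

```text
time: 12.55
eef_pos: [0.5266, 0.0601, 0.1435]
ee_rot: [-89.9, 0.7, -13.0]
ft_force: [-13.0, 5.7, 5.2]
grip_width: 0.198
```

```bash
python3 -c "
from h import *
rep()"
```

```text
t 12.55 r 118.5 phi -104.35 yaw-90 -102.98 z 0.1435 Ft -14.05 Fr -2.31 Fz 5.2 Mz 0.913 M [1.8  2.68] T -0.752 rpy [-89.94   0.73 -12.98] w 0.198
```

Emit:
apply_moves --rot '[[0, -2, 0], [0, -2, 0], [0, -2, 0]]' --linear '[[0.42, 0, 0.01], [0.42, 0, 0.01], [0.42, 0, 0.01]]' --hand '[-1, -1, -1]'

```text
time: 12.85
eef_pos: [0.5389, 0.0577, 0.1434]
ee_rot: [-89.9, 0.7, -7.0]
ft_force: [-14.1, 5.4, 5.9]
grip_width: 0.204
```

```bash
python3 -c "
from h import *
rep()"
```

```text
t 12.85 r 118.5 phi -98.32 yaw-90 -97.00 z 0.1434 Ft -14.72 Fr -3.29 Fz 5.9 Mz 0.963 M [1.55 2.82] T -0.781 rpy [-89.89   0.74  -7.  ] w 0.204
```

Emit:
apply_moves --rot '[[0, -2, 0], [0, -2, 0], [0, -2, 0]]' --linear '[[0.42, 0, 0.01], [0.42, 0, 0.01], [0.42, 0, 0.01]]' --hand '[-1, -1, -1]'

```text
time: 13.15
eef_pos: [0.5513, 0.0565, 0.1434]
ee_rot: [-89.8, 0.7, -1.0]
ft_force: [-15.2, 4.1, 6.3]
grip_width: 0.197
```

```bash
python3 -c "
from h import *
rep()"
```

```text
t 13.15 r 118.5 phi -92.28 yaw-90 -91.01 z 0.1434 Ft -15.30 Fr -3.50 Fz 6.3 Mz 0.946 M [1.43 2.87] T -0.867 rpy [-89.83   0.74  -1.01] w 0.197
```

Emit:
apply_moves --rot '[[0, -2, 0], [0, -2, 0], [0, -2, 0]]' --linear '[[0.42, 0, 0.01], [0.42, 0, 0.01], [0.42, 0, 0.01]]' --hand '[-1, -1, -1]'

```text
time: 13.45
eef_pos: [0.5637, 0.0566, 0.1433]
ee_rot: [-89.8, 0.7, 5.0]
ft_force: [-14.9, 2.8, 5.0]
grip_width: 0.202
```

```bash
python3 -c "
from h import *
rep()"
```

```text
t 13.45 r 118.6 phi -86.25 yaw-90 -85.04 z 0.1433 Ft -14.68 Fr -3.76 Fz 5.0 Mz 0.893 M [1.23 3.02] T -0.847 rpy [-89.78   0.74   4.96] w 0.202
```

Emit:
apply_moves --rot '[[0, -2, 0], [0, -2, 0], [0, -2, 0]]' --linear '[[0.42, 0, 0.01], [0.42, 0, 0.01], [0.42, 0, 0.01]]' --hand '[-1, -1, -1]'

```text
time: 13.75
eef_pos: [0.5761, 0.058, 0.1432]
ee_rot: [-89.7, 0.7, 10.9]
ft_force: [-15.4, 3.2, 5.7]
grip_width: 0.199
```

```bash
python3 -c "
from h import *
rep()"
```

```text
t 13.75 r 118.6 phi -80.26 yaw-90 -79.06 z 0.1432 Ft -14.63 Fr -5.74 Fz 5.7 Mz 0.899 M [1.   3.13] T -0.837 rpy [-89.73   0.73  10.94] w 0.199
```

Emit:
apply_moves --rot '[[0, -2, 0], [0, -2, 0], [0, -2, 0]]' --linear '[[0.42, 0, 0.01], [0.42, 0, 0.01], [0.42, 0, 0.01]]' --hand '[-1, -1, -1]'

```text
time: 14.05
eef_pos: [0.5881, 0.0607, 0.1432]
ee_rot: [-89.7, 0.7, 16.9]
ft_force: [-16.3, 2.0, 4.8]
grip_width: 0.196
```

```bash
python3 -c "
from h import *
rep()"
```

```text
t 14.05 r 118.7 phi -74.30 yaw-90 -73.08 z 0.1432 Ft -15.18 Fr -6.34 Fz 4.8 Mz 0.830 M [0.83 3.28] T -0.971 rpy [-89.68   0.73  16.92] w 0.196
```

Emit:
apply_moves --rot '[[0, -2, 0], [0, -2, 0], [0, -2, 0]]' --linear '[[0.42, 0, 0.02], [0.42, 0, 0.02], [0.42, 0, 0.02]]' --hand '[-1, -1, -1]'

```text
time: 14.35
eef_pos: [0.5994, 0.0644, 0.143]
ee_rot: [-89.6, 0.8, 22.9]
ft_force: [-16.5, -0.4, 6.4]
grip_width: 0.197
```

```bash
python3 -c "
from h import *
rep()"
```

```text
t 14.35 r 118.7 phi -68.54 yaw-90 -67.12 z 0.1430 Ft -15.47 Fr -5.65 Fz 6.4 Mz 0.880 M [0.44 3.6 ] T -0.956 rpy [-89.63   0.77  22.88] w 0.197
```

Emit:
apply_moves --rot '[[0, -2, 0], [0, -2, 0]]' --linear '[[0.42, 0, 0.02], [0.42, 0, 0.02]]' --hand '[-1, -1]'

```text
time: 14.55
eef_pos: [0.6067, 0.0676, 0.1429]
ee_rot: [-89.6, 0.8, 26.8]
ft_force: [-16.1, -1.7, 7.2]
grip_width: 0.2
```

```bash
python3 -c "
from h import *
rep()"
```

```text
t 14.55 r 118.7 phi -64.72 yaw-90 -63.15 z 0.1429 Ft -15.31 Fr -5.34 Fz 7.2 Mz 0.841 M [0.16 3.75] T -0.977 rpy [-89.6    0.79  26.85] w 0.200
```

Emit:
apply_moves --rot '[[0, -2, 0], [0, -2, 0]]' --linear '[[0.42, 0, 0.02], [0.42, 0, 0.02]]' --hand '[-1, -1]'

```text
time: 14.75
eef_pos: [0.6138, 0.0711, 0.1429]
ee_rot: [-89.6, 0.8, 30.8]
ft_force: [-17.7, -2.8, 7.0]
grip_width: 0.195
```

```bash
python3 -c "
from h import *
rep()"
```

```text
t 14.75 r 118.8 phi -60.89 yaw-90 -59.18 z 0.1429 Ft -16.86 Fr -6.19 Fz 7.0 Mz 0.770 M [-0.05  3.87] T -1.232 rpy [-89.58   0.81  30.82] w 0.195
```

Emit:
apply_moves --rot '[[0, -2, 0], [0, -2, 0]]' --linear '[[0.42, 0, 0.02], [0.42, 0, 0.02]]' --hand '[-1, -1]'

```text
time: 14.95
eef_pos: [0.6206, 0.0752, 0.1428]
ee_rot: [-89.5, 0.8, 34.8]
ft_force: [-17.7, -4.5, 6.7]
grip_width: 0.198
```

```bash
python3 -c "
from h import *
rep()"
```

```text
t 14.95 r 118.8 phi -57.08 yaw-90 -55.22 z 0.1428 Ft -17.32 Fr -5.86 Fz 6.7 Mz 0.725 M [-0.36  3.97] T -1.332 rpy [-89.55   0.82  34.78] w 0.198
```

Emit:
apply_moves --rot '[[0, -1.5, 0], [0, 0, 0]]' --linear '[[0.32, 0, 0.01], [0, 0, 0]]' --hand '[-1, -1]'

```text
time: 15.15
eef_pos: [0.6233, 0.0769, 0.1428]
ee_rot: [-89.5, 0.8, 36.3]
ft_force: [-18.5, -3.9, 6.7]
grip_width: 0.197
```

```bash
python3 -c "
from h import *
rep()"
```

```text
t 15.15 r 118.9 phi -55.54 yaw-90 -53.75 z 0.1428 Ft -17.49 Fr -7.25 Fz 6.7 Mz 0.793 M [-0.28  3.93] T -1.286 rpy [-89.55   0.82  36.25] w 0.197
```

Emit:
apply_moves --rot '[[0, 0, 0], [0, 0, 0], [0, 0, 0], [0, 0, 0]]' --linear '[[-0.4, 0, 0], [-0.3, 0, 0], [-0.25, 0, 0], [0, 0, 0]]' --hand '[-1, -1, -1, -1]'

```text
time: 15.55
eef_pos: [0.6214, 0.0755, 0.1446]
ee_rot: [-89.7, -0.0, 36.1]
ft_force: [-2.3, 5.3, -1.1]
grip_width: 0.202
```

```bash
python3 -c "
from h import *
rep()"
```

```text
t 15.55 r 119.0 phi -56.66 yaw-90 -53.87 z 0.1446 Ft 1.00 Fr -5.65 Fz -1.1 Mz -0.502 M [1.22 0.61] T -0.383 rpy [-8.975e+01 -3.000e-02  3.613e+01] w 0.202
```

Emit:
apply_moves --rot '[[0, 0, 0], [0, 0, 0], [0, 0, 0], [0, 0, 0], [0, 0, 0]]' --linear '[[0.1, 0, -0.6], [0, 0, -1], [0, 0, -1.2], [0, 0, -1], [0, 0, 0]]' --hand '[-1, -1, -1, -1, -1]'

```text
time: 16.05
eef_pos: [0.6468, 0.0395, 0.1451]
ee_rot: [-90.1, -0.0, 35.9]
ft_force: [-1.1, -0.0, -3.4]
grip_width: 0.205
```

```bash
python3 -c "
from h import *
rep()
p,d,c=shot('wrist','w11')
k=cv2.convertScaleAbs(np.ascontiguousarray(p[:,:,::-1]),alpha=1.5)
crop(k,240,0,160,110,5,'pics/c12.png')
p,d,c=shot('scene','s6')
k=cv2.convertScaleAbs(np.ascontiguousarray(p[:,:,::-1]),alpha=2)
crop(k,320,140,95,100,6,'pics/c13.png')
k=cv2.convertScaleAbs(load('scene0')[0],alpha=2)
crop(k,320,140,95,100,6,'pics/c14.png')
"
```

```text
t 16.05 r 163.1 phi -56.15 yaw-90 -54.05 z 0.1451 Ft -0.94 Fr -0.59 Fz -3.4 Mz -0.034 M [ 0.01 -0.03] T -0.187 rpy [-9.014e+01 -1.000e-02  3.595e+01] w 0.205
```

View pics/c12.png

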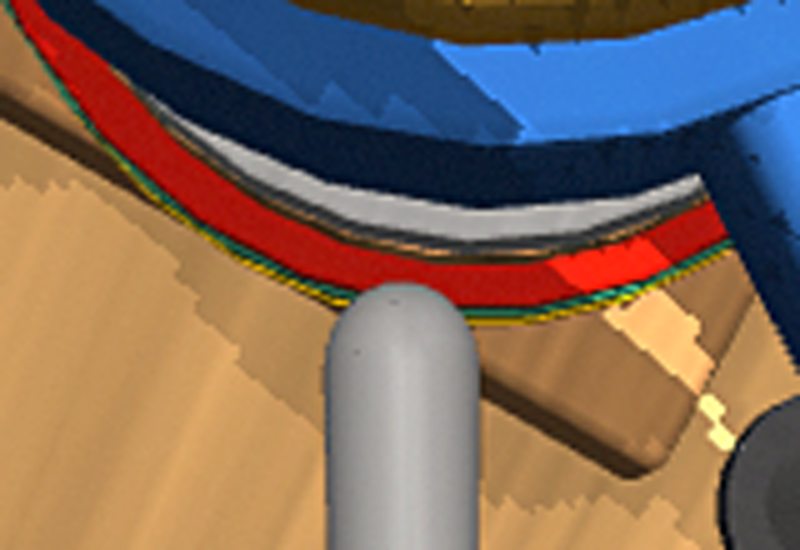

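View pics/c13.png

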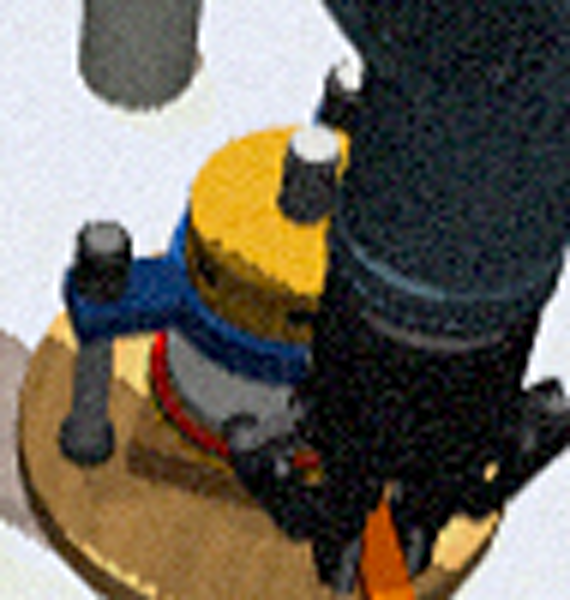

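View pics/c14.png

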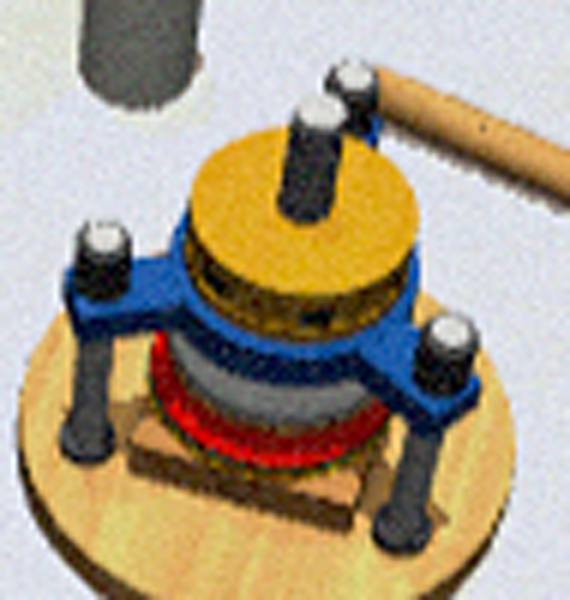

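The press now shows the screw lower and the platen rim down on the disc, and the bar is still straight in the grip. Now I return the bar.

Emit:
apply_moves --rot '[[0, 0, 0], [0, 7.3, 0], [0, 7.3, 0], [0, 7.3, 0], [0, 0, 0]]' --linear '[[0, 0, -3], [0, -2, -1], [0, -2, 0], [0, -2, 0], [0, 0, 0]]' --hand '[-1, -1, -1, -1, -1]'

```text
time: 16.65
eef_pos: [0.671, 0.0103, 0.2076]
ee_rot: [-90.1, -0.3, 14.2]
ft_force: [0.5, 0.3, -0.5]
grip_width: 0.203
```

```bash
python3 -c "
from h import *
plan([.5582,-.2651,.12],13.94)"
```

```text
t 16.65 pos [0.671  0.0103 0.2076] rpy [-90.06  -0.28  14.18] w 0.203 F [ 0.5  0.3 -0.5] M [-0.   -0.02  0.07] 
q [-24.2  37.7  30.   88.1 -20.8  59.5  25.4]
  -> lin(cm) [-17.72   8.7  -23.92] rotvec [0.06 0.24 0.28]
```

Emit:
apply_moves --rot '[[0, 0.2, 0.2], [0, 0, 0], [0, 0, 0], [0, 0, 0], [0, 0, 0]]' --linear '[[-2.5, 0, -3.4], [-2.5, 0, -3.4], [-2.5, 0, -3.4], [-2.5, 0, -3.4], [-2.5, 0, -3.4]]' --hand '[-1, -1, -1, -1, -1]'

```text
time: 17.15
eef_pos: [0.588, -0.1861, 0.2042]
ee_rot: [-90.0, 0.3, 14.3]
ft_force: [-0.6, -1.3, -0.0]
grip_width: 0.202
```

Emit:
apply_moves --rot '[[0, 0, 0], [0, 0, 0], [0, 0, 0], [0, 0, 0], [0, 0, 0]]' --linear '[[-2.5, 0, -3.4], [-2.5, 0, -3.4], [0, 4, 0], [0, 4, 0], [0, 0, 0]]' --hand '[-1, -1, -1, -1, -1]'

```text
time: 17.65
eef_pos: [0.5528, -0.2608, 0.1197]
ee_rot: [-89.6, 0.7, 14.2]
ft_force: [-0.6, 0.9, -1.9]
grip_width: 0.202
```

```bash
python3 -c "
from h import *
shot('wrist','w12')
plan([.5582,-.2651,.12],13.94)"
```

```text
t 17.7 pos [ 0.5548 -0.2619  0.1228] rpy [-89.76   0.49  14.18] w 0.198 F [ 0.5 -0.2 -0.3] M [ 0.   -0.07 -0.01] 
q [  1.2  39.   28.3  99.7 -23.6  47.8  54.6]
  -> lin(cm) [ 0.25  0.27 -0.39] rotvec [-0.24  0.24 -0.49]
```

View pics/w12.png

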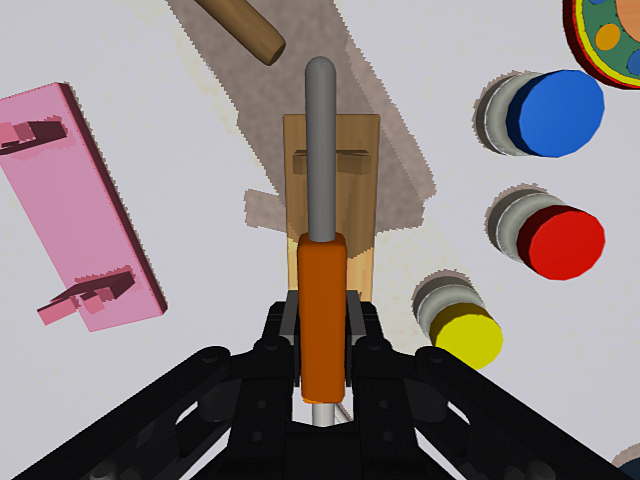

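The bar is above the cradle and in line with its notches: tip at (320,62), cradle centre column about 331. I apply the small correction and lower.

Emit:
apply_moves --rot '[[-0.2, 0.2, -0.4], [0, 0, 0], [0, 0, 0], [0, 0, 0], [0, 0, 0]]' --linear '[[0.25, 1, -0.35], [0, 2, 0], [0, 1.5, 0], [0, 0.8, 0], [0, 0, 0]]' --hand '[-1, -1, -1, -1, -1]'

```text
time: 18.2
eef_pos: [0.5601, -0.2662, 0.0719]
ee_rot: [-90.2, -0.2, 13.8]
ft_force: [0.1, 0.8, -2.0]
grip_width: 0.2
```

```bash
python3 -c "
from h import *
plan([.5582,-.2651,.0412],13.94)"
```

```text
t 18.2 pos [ 0.5601 -0.2662  0.0719] rpy [-90.16  -0.16  13.85] w 0.2 F [ 0.1  0.8 -2. ] M [-0.04  0.01 -0.02] 
q [  3.1  43.3  25.9 100.2 -26.3  42.4  56.4]
  -> lin(cm) [-0.17  3.07  0.16] rotvec [ 0.16 -0.09  0.16]
```

Emit:
apply_moves --rot '[[0.1, 0, 0.1], [0, 0, 0], [0, 0, 0], [0, 0, 0]]' --linear '[[-0.15, 1, 0.15], [0, 1, 0], [0, 0.8, 0], [0, 0, 0]]' --hand '[-1, -1, -1, -1]'

```text
time: 18.6
eef_pos: [0.5578, -0.2649, 0.0431]
ee_rot: [-90.0, -0.0, 13.8]
ft_force: [1.1, 0.9, -1.6]
grip_width: 0.197
```

```bash
python3 -c "
from h import *
plan([.5582,-.2651,.0412],13.94)"
```

```text
t 18.6 pos [ 0.5578 -0.2649  0.0431] rpy [-9.002e+01 -1.000e-02  1.382e+01] w 0.197 F [ 1.1  0.9 -1.6] M [ 0.01  0.   -0.04] 
q [  4.1  45.6  24.5 100.6 -27.5  39.8  57.3]
  -> lin(cm) [ 0.03  0.19 -0.02] rotvec [ 0.02 -0.12  0.01]
```

Lower the last 2 mm, then open just enough to let go.

Emit:
apply_moves --rot '[[0, 0, 0], [0, 0, 0]]' --linear '[[0.03, 0.2, 0], [0, 0, 0]]' --hand '[-1, -1]'

```text
time: 18.8
eef_pos: [0.5591, -0.2655, 0.0425]
ee_rot: [-90.1, -0.1, 13.8]
ft_force: [-0.5, -0.5, -1.2]
grip_width: 0.199
```

```bash
python3 -c "
from h import *
plan([.5582,-.2651,.0412],13.94)"
```

```text
t 18.8 pos [ 0.5591 -0.2655  0.0425] rpy [-90.11  -0.11  13.81] w 0.199 F [-0.5 -0.5 -1.2] M [-0.04 -0.01 -0.02] 
q [  4.1  45.7  24.4 100.5 -27.6  39.7  57.4]
  -> lin(cm) [-0.08  0.13  0.06] rotvec [ 0.11 -0.13  0.11]
```

Emit:
apply_moves --rot '[[0.1, 0, 0.1], [0, 0, 0]]' --linear '[[-0.08, 0.2, 0.05], [0, 0, 0]]' --hand '[-1, -1]'

```text
time: 19.0
eef_pos: [0.5584, -0.2657, 0.0411]
ee_rot: [-90.0, -0.0, 13.8]
ft_force: [-1.7, -0.5, 3.0]
grip_width: 0.202
```

```bash
python3 -c "
from h import *
plan([.5582,-.2651,.0412],13.94)"
```

```text
t 19.0 pos [ 0.5584 -0.2657  0.0411] rpy [-9.005e+01 -5.000e-02  1.380e+01] w 0.202 F [-1.7 -0.5  3. ] M [-0.17  0.13  0.06] 
q [  4.2  45.8  24.4 100.5 -27.6  39.6  57.4]
  -> lin(cm) [-0.   -0.01  0.06] rotvec [ 0.05 -0.14  0.05]
```

Emit:
apply_moves --rot '[[0, 0, 0], [0, 0, 0], [0, 0, 0], [0, 0, 0]]' --linear '[[0, 0, 0], [0, 0, 0], [0, 0, 0], [0, 0, 0]]' --hand '[-0.4, -0.2, 0, 0]'

```text
time: 19.4
eef_pos: [0.5581, -0.265, 0.0405]
ee_rot: [-90.0, -0.0, 13.8]
ft_force: [-0.0, -0.5, -1.3]
grip_width: 0.496
```

```bash
python3 -c "
from h import *
shot('wrist','w13')
plan([.5582,-.2651,.2],13.94)"
```

```text
t 19.45 pos [ 0.5581 -0.265   0.0404] rpy [-89.99  -0.    13.82] w 0.504 F [ 0.1  0.8 -0.2] M [ 0.01 -0.05  0.  ] 
q [  4.2  45.9  24.3 100.5 -27.7  39.6  57.4]
  -> lin(cm) [ 1.000e-02 -1.596e+01 -1.000e-02] rotvec [-0.01 -0.12  0.  ]
```

View pics/w13.png

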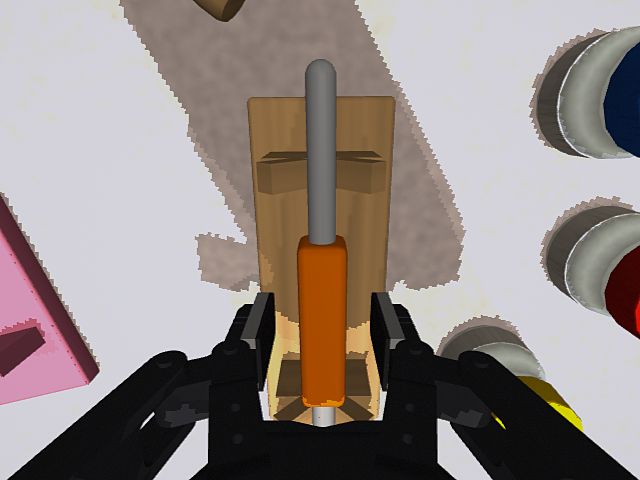

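The bar rests in both notches almost as before (tip at (320,59); at the grasp it was at (321,57)). I retreat upward.

Emit:
apply_moves --rot '[[0, 0, 0], [0, 0, 0], [0, 0, 0], [0, 0, 0], [0, 0, 0]]' --linear '[[0, -2, 0], [0, -4, 0], [0, -5, 0], [0, -5, 0], [0, -5, 0]]' --hand '[0, 0, 0, 0, 0]'

```text
time: 19.95
eef_pos: [0.5577, -0.2649, 0.2524]
ee_rot: [-90.0, 0.0, 13.8]
ft_force: [0.8, 0.3, -0.2]
grip_width: 0.5
```

```bash
python3 -c "
from h import *
p,d,c=shot('scene','s7'); k=cv2.convertScaleAbs(np.ascontiguousarray(p[:,:,::-1]),alpha=1.8); cv2.imwrite('pics/s7b.png',k)
crop(k,320,140,95,100,6,'pics/c15.png')
p,d,c=shot('wrist','w14')
plan([.5582,-.2651,.2],13.94)"
```

```text
t 20.05 pos [ 0.5613 -0.2676  0.2579] rpy [-90.41  -0.59  13.79] w 0.499 F [0.1 0.5 0.3] M [-0.04 -0.03 -0.  ] 
q [ -2.2  29.8  33.5  94.1 -18.4  60.9  50.5]
  -> lin(cm) [-0.3   5.78  0.36] rotvec [ 0.41 -0.15  0.59]
```

View pics/c15.png

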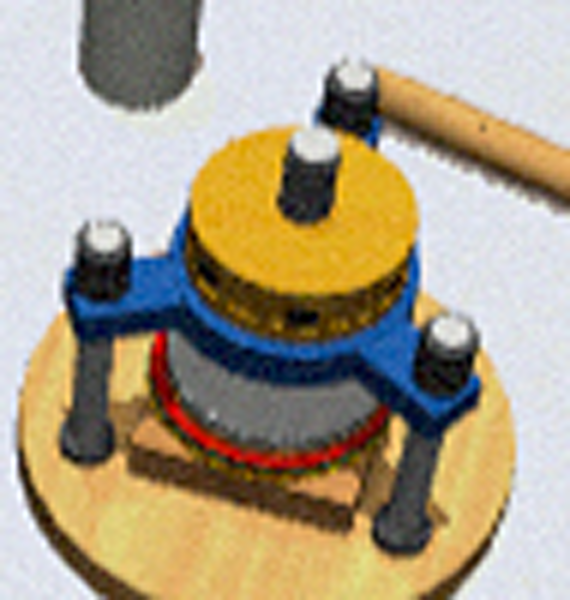

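View pics/w14.png

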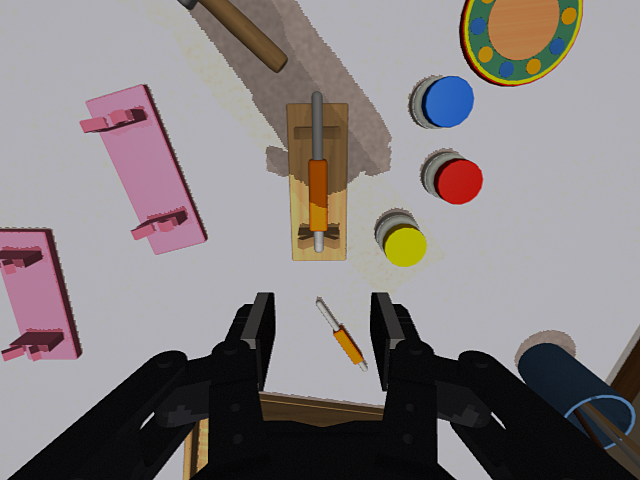

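View pics/s7b.png

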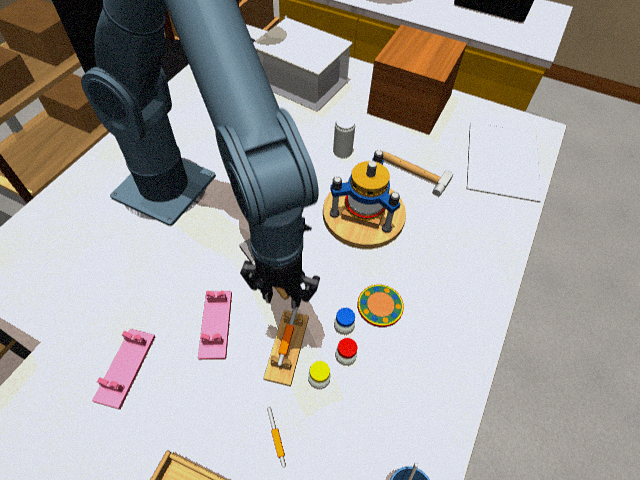

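```bash
python3 -c "
from plant import r
print(r.close_job())"
```

```text
the job is handed in; nothing more can be done
None
```

The disc is clamped, the bar is back in its cradle, and I handed the job in at about 20 s. Nothing else on the table was touched.

- **Turning:** I worked the 155 mm bar in two collar holes, one stroke each. The collar turned about 113° counter-clockwise in all, about 18.7 mm of screw travel.
- **Clamping:** During the second stroke the torque stayed near 0.8–0.9 N m, then rose to about 1.3 N m over the last 17° or so. I stopped there, which I estimate at about 50 N on the disc. The force is inferred from the torque rise and the angle turned. It was not measured directly, and single torque readings scattered by about 0.1 N m.
- **Last checks:** The final pictures show the platen down on the disc and the bar lying in both notches, about 1 mm from where it started. The pots, spare disc, mallet, varnish tin, pink cradles and loose small bar are in place. The brush is partly hidden by the arm in the last pictures, but what shows of it has not moved. The gripper was open and clear of everything.
- **Disagreements:** The scene camera placed the press about 4 mm away from where the wrist and top cameras did. I used the wrist view to line up with each hole. At the end of the first stroke, where I could check it, the collar lagged the bar by about 9° because of play in the hole, so I took the collar angles from the pictures.

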